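# Hold a hardness probe on a pin laid in V-blocks

## Robot

A 7-joint arm with a two-finger parallel gripper is mounted at the origin on a cart in front of the work surface, level with it; the furniture and walls round the work are solid. World frame = base frame: x ahead of the robot, y to its left, z up, the work surface at z = 0. Lengths are in m, angles in rad, forces in N, time in s.
With the tool pointing down it reaches from about 0.425 to 1.025 m from the base axis. Payload 3.6 kg.
Tool frame: the origin (TCP) lies at the very end of the fingers, on their centre line; the grasp point (between the pads) lies manip.tcp_to_grasp behind it (manip.tcp_to_grasp is the distance from the TCP to the grasp point, in m); z points along the fingers, y is the direction in which the jaws open and shut (so a half turn about z gives the same grasp; the last joint's range is limited). The gripper opens to 85 mm and grips with 20 to 120 N. Pads are 22 mm wide; open, the fingers measure 114 mm over their backs; the gripper's body (76 mm by 85 mm) begins 54 mm behind the grasp point. The pads swing forward as they close: fully open they stand 13 mm farther back than shut.
Start: joints at [-1.369, 0.591, 0.048, 1.609, -0.033, 0.943, -0.034], TCP at [0.211, 0.694, 0.197] pointing down, gripper open.
Joint ranges: [-2.69, 2.69], [-0.47, 2.24], [-1.27, 1.36], [0.19, 2.51], [-1.53, 4.68], [0.08, 2.07], [-3.09, 3.09]. Speed limits (rad/s): [2.57, 2.57, 3.14, 3.14, 3.14, 3.14, 3.14].

## Interface

Orientations are given as a 3x3 rotation matrix whose columns are the frame's x, y, z axes.
In Python, from rig import manip gives the robot as it stands.
- The arm moves only by the shell command python3 -m pendant 'ROWS'. ROWS is JSON, a list of rows, each a list of 5 numbers: the gripper command: -1 is shut, 1 is fully open, values between are in proportion, then the shift along the tool's x, y, z in m, then the turn about the tool's z in rad. In form: [[jaw, tx, ty, tz, yaw], ...]. A call has 1 to 12 rows; each row is the pose to reach, as a shift and turn from the pose commanded when the call began, along the tool's axes at that moment; what a row does not reach only later rows make up. A row lasts 1/12 s, in which the tool goes at most 41.7 mm and 7.16 degrees, less where a joint would pass 70% of its speed; a pose out of reach is approached as far as the arm can. A call with a gripper value outside its range is refused whole. The fingers move at their own pace and stop on an object; the grip force is fixed at half the most. Time passes only in rows, so rows that repeat a pose let the fingers close. It gives the time, the measured TCP pose, the force and the opening at its end, in the units of the state.
- manip.read_state(): the state, without advancing time (a new reading comes with each control period).
- manip.snapshot(name): name is "scene" or "top" or "wrist"; returns a dict with "image" (400x640x3 uint8, blue, green, red), "mtx" (3x3 intrinsics, pixels), "extrinsics" (4x4, takes a point from world to camera coordinates). Camera axes: x right, y down, z forward; pixel columns grow to the right and rows downward; lengths in m; the calibration is good to about 2 mm. A picture is of the moment at which its call begins. There is no depth.
- manip.sign_off(): hands the job in, once; it reports no verdict.
The state is a dict: "clock": time; "joints": joint angles; "joint_vel": joint speeds; "joint_efforts": joint torques, N m; "eef_pos": TCP position; "orientation": TCP orientation; "ft_force": force on the tool from outside, world axes, zero at the start; "torque": the same for the moment, N m; "finger_gap": finger opening in m.
Only numpy, scipy, OpenCV 4.12 (cv2) and the standard library are available. Lean on these libraries where they do the work, as an engineer would, in place of code of your own. Each camera call takes 0.05 s, during which the arm holds its last target.

## Task

The pin with the ground flat is due for a hardness check: take it from the wooden rack, lay it centrally across both steel V-blocks with its flat facing straight up, and let go of it. Then lift the pen-shaped probe out of its stand and hold it square on the flat, its sprung tip inside the scribed ring and pressed gently about half way in, and finish while still holding it there; the pin is to be carried by the V-blocks alone. Do not drop the pin or the probe, and leave the plain pin in the rack as it is.

Things in the scene. Friction and masses are not known exactly. Their poses are not given: they have to be found in the camera images.
- pin: dark steel pin, a cylinder 30 mm in diameter and 150 mm long, about 0.8 kg, with one ground flat near its middle (44 mm long, 16 mm wide, 12.5 mm above the axis, bright) that faces up at the start; the flat is what tells it from the plain pin. Origin on the axis at mid length; x along the pin, z straight out of the flat
- pin_mark (a point): centre of the scribed ring (12 mm across) on the pin's flat, 14 mm from mid length towards the pin's +x end and 12.5 mm above its axis; axes as the pin's
- plain_pin: the other dark steel pin in the rack, same size (30 x 150 mm) but round all the way, with no flat; stays where it is. Origin on the axis at mid length, x along it
- rack: wooden pin rack fixed to the table, plywood base 130 x 200 x 8 mm with two notched rails up to 42 mm above the table, 20 mm thick, 70 mm clear between them. Origin under its centre on the table; the pins lie along its x, one at y = +50 mm, one at y = -50 mm (either way round), their axes 45 mm above the table
- vbed: fixed pair of steel V-blocks on a base plate 150 x 90 x 12 mm; each block is 24 mm thick and 72 mm wide, tops 60 mm above the table, with an open 90-degree V; 66 mm clear between the blocks. Origin under the centre of the plate on the table; the Vs run along its x
- vbed_seat (a point): where the pin's mid point lies when it rests centred in both Vs: midway between the blocks, 55.2 mm above the table; x along the Vs (the pin may lie either way round), z up
- stand: black probe stand fixed to the table, 84 x 84 mm, 70 mm high; the probe hangs upright in the 27 mm hole in its top plate. Origin under its centre on the table
- probe: pen-shaped hardness probe, 146 mm long, 0.14 kg, upright in the stand: black barrel 22 mm in diameter, grip zone 6 to 80 mm above the origin, top at 86 mm; collar 34 mm across, 6 mm thick, sits on the stand; nose below it 22 mm, tapering to 13 mm, ends 46 mm below the origin. Origin on the axis at the collar's underside; z along it to its top. Lift it straight up over 65 mm to free it
- probe_tip (a point): end of the probe's sprung steel tip, 6 mm in diameter, 60 mm below the probe's origin when not pressed; z along the probe, upward
- probe_plunger (a joint): how far the sprung tip is pushed into the nose, m: 0 free, 0.012 at its stop; about 2 N starts it, 5 N holds it half way (0.006), 8 N brings it to the stop

How it is judged:
On the way:
1. the pin lies in both V-blocks, flat up, and has been let go (distance between pin and vbed_seat below 0.016 m and angle between pin's own z axis and vertical below 0.14 rad and angle between the x axis of pin and the x axis of vbed, either way round below 0.07 rad and contact force between pin and vbed above 2 N and contact force between each of the arm, the fingers and pin below 0.1 N), for 0.3 s.
At the end, for the whole second after the job is handed in: pin at rest in both Vs within 16 mm of centre, untouched by the robot, flat up within 8 deg; fingers hold the probe within 7 deg of square, tip within 6 mm of the mark and 3 to 9.5 mm in, 2 to 12 N; probe touches neither stand nor V-blocks; plain pin within 20 mm of its start (all of step 1 and z of pin in the frame of vbed_seat between -0.004 and 0.004 m and y of pin in the frame of vbed_seat between -0.004 and 0.004 m and distance between probe_tip and pin_mark below 0.006 m and angle between the z axis of probe and the z axis of pin, either way round below 0.12 rad and value of joint probe_plunger between 0.003 and 0.0095 m and contact force between probe and pin between 2 and 12 N and contact force between the fingers and probe above 3 N and contact force between probe and stand below 0.1 N and contact force between probe and vbed below 0.1 N and linear speed of each of probe, pin below 0.02 m/s and distance of plain_pin from where it was at the start of the episode below 0.02 m); the arm keeps its last pose, push and grip.
It fails at once if the probe is pressed on the pin with more than 25 N (contact force between probe and pin above 25 N).
It fails at once if the pin is dropped (moves freely faster than 0.4 m/s) (contact force between anything else and pin below 0.02 N and linear speed of pin above 0.4 m/s).
It fails at once if the probe is dropped (moves freely faster than 0.4 m/s) (contact force between anything else and probe below 0.02 N and linear speed of probe above 0.4 m/s).
It fails at once if the plain pin is moved more than 30 mm (distance of plain_pin from where it was at the start of the episode above 0.03 m).
It also fails if it takes over 61 s, if anything falls off the work surface, if the arm or the gripper's body presses on something with over 40 N, if the wrist force passes 120 N, or if a joint passes its speed limit or range.

## Working session

There is one attempt and no reset: what is moved stays moved. The work goes in short steps, Python scripts to look and compute and a shell command to move; the robot and the scene stay as the last step left them, time stands still between calls to the robot, and variables do not carry over. Pictures are saved under pics/ and viewed, and the job is handed in when it is done.

```bash
ls; mkdir -p pics
python3 - <<'E'
from rig import manip
import cv2
print(manip.tcp_to_grasp); s=manip.read_state()
for k,v in s.items(): print(k,v)
for n in ("scene","top","wrist"):
    d=manip.snapshot(n); cv2.imwrite(f"pics/{n}0.png",d["image"]); print(n,d["mtx"].tolist(),d["extrinsics"].round(4).tolist())
E
```

```text
pics
0.0187
clock 0.0
joints [-1.36951609  0.59213116  0.04830673  1.60983938 -0.0333109   0.94270104
 -0.03370703]
joint_vel [ 0.00043543  0.00066138 -0.00049256  0.00032372  0.00067167 -0.00018481
  0.00107317]
joint_efforts [-3.78350978e-04 -5.48694706e+01  1.54570006e+00 -1.98124731e+01
  9.21689876e-03  8.82113411e-03 -1.54935657e-05]
eef_pos [0.21036784 0.69285222 0.19542615]
orientation [[-9.56883741e-01  2.90470675e-01 -5.41151728e-04]
 [ 2.90471153e-01  9.56881201e-01 -2.20847564e-03]
 [-1.23679495e-04 -2.27044340e-03 -9.99997415e-01]]
ft_force [-0.01590441  0.58410233 -0.04876227]
torque [-0.04300297 -0.04169193 -0.03703929]
finger_gap 0.08521010514527114
scene [[367.648397207546, 0.0, 327.4517556136502], [0.0, 367.648397207546, 199.24841532517704], [0.0, 0.0, 1.0]] [[0.8029, -0.5961, -0.0046, -0.4336], [-0.2882, -0.3813, -0.8784, 0.2113], [0.5219, 0.7066, -0.4779, 0.7228], [0.0, 0.0, 0.0, 1.0]]
top [[420.7289104313421, 0.0, 315.2376391246868], [0.0, 420.7289104313421, 202.55353298495334], [0.0, 0.0, 1.0]] [[0.0293, -0.9996, 0.0044, -0.0582], [-0.9762, -0.0296, -0.215, 0.5223], [0.2151, 0.002, -0.9766, 1.0815], [0.0, 0.0, 0.0, 1.0]]
wrist [[295.4081755341526, 0.0, 324.39079112637614], [0.0, 295.4081755341526, 197.32936535445194], [0.0, 0.0, 1.0]] [[0.2896, 0.9571, -0.0026, -0.7244], [0.906, -0.2732, 0.3233, -0.044], [0.3087, -0.096, -0.9463, 0.3817], [0.0, 0.0, 0.0, 1.0]]
```

View pics/scene0.png

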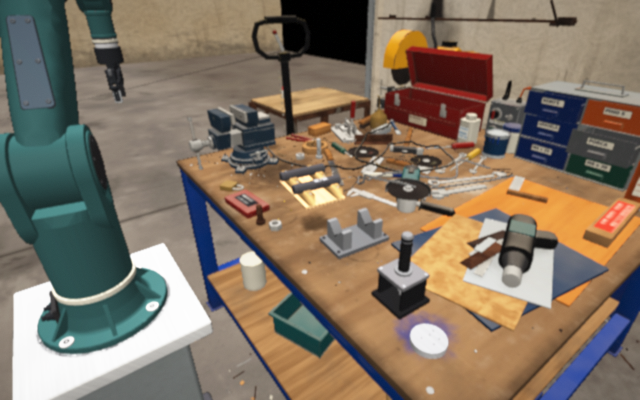

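View pics/top0.png

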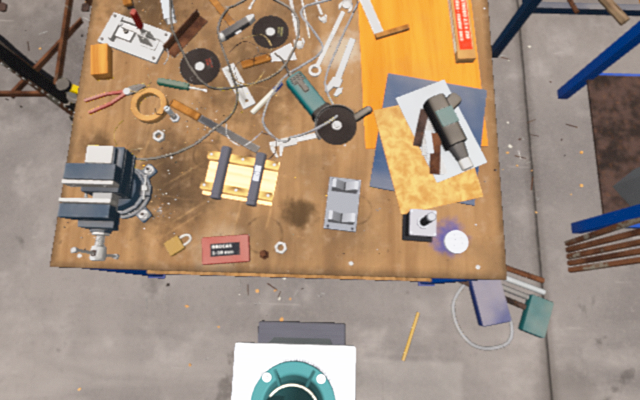

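View pics/wrist0.png

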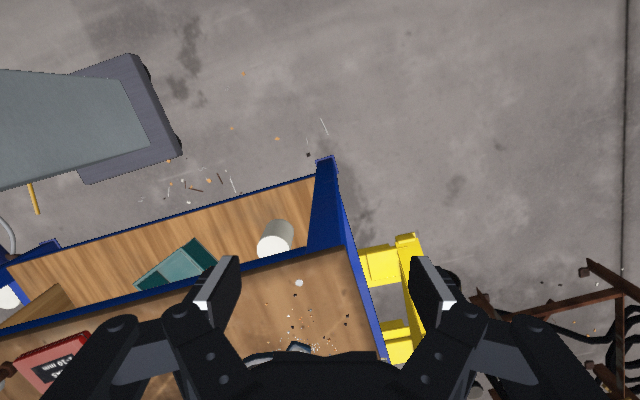

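The overview shows the rack near top px (240,178), V-bed (343,204) and stand with probe (422,223). Next I zoom in.

Run:
```python
import cv2
t=cv2.imread("pics/top0.png")
cv2.imwrite("pics/z1.png",cv2.resize(t[140:215,190:290],None,fx=8,fy=8,interpolation=cv2.INTER_CUBIC))
cv2.imwrite("pics/z2.png",cv2.resize(t[165:245,310:450],None,fx=5.7,fy=5.7,interpolation=cv2.INTER_CUBIC))
s=cv2.imread("pics/scene0.png")
cv2.imwrite("pics/z3.png",cv2.resize(s[155:255,270:400],None,fx=6,fy=6,interpolation=cv2.INTER_CUBIC))
```

```text
(no output)
```

View pics/z1.png

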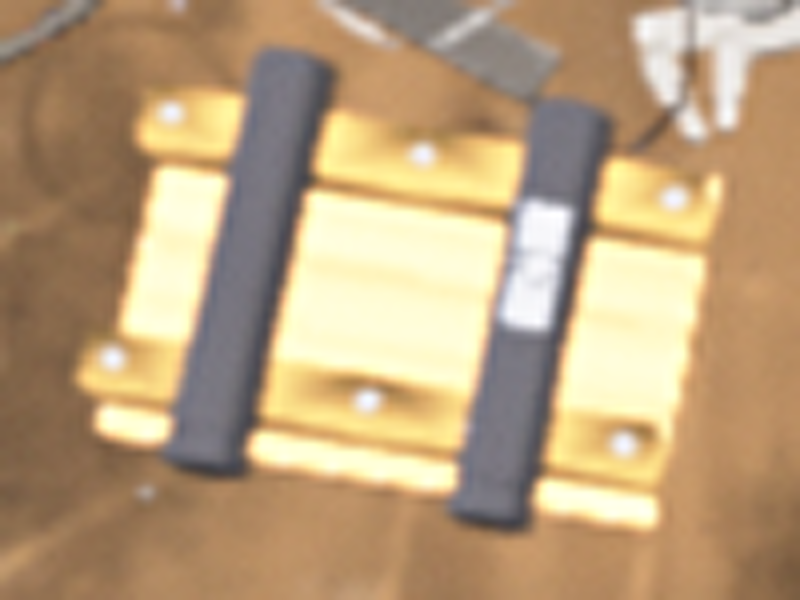

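View pics/z2.png

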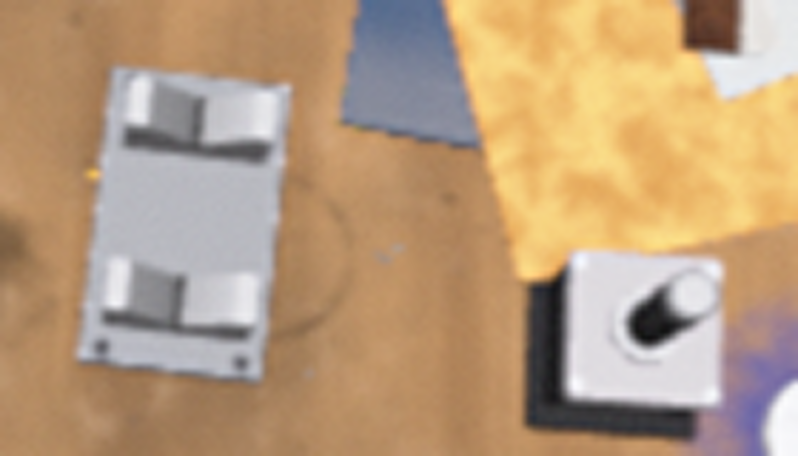

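View pics/z3.png

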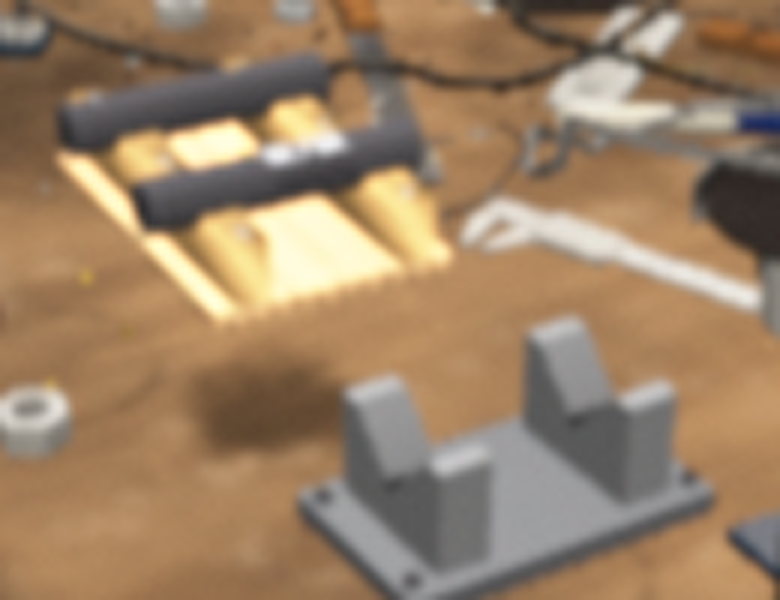

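```bash
cat > h.py <<'E'
import numpy as np, cv2
from rig import manip
def unproj(d,u,v,z):
    K,E=d["mtx"],d["extrinsics"]; R,t=E[:3,:3],E[:3,3]
    C=-R.T@t; r=R.T@np.linalg.inv(K)@np.array([u,v,1.]); return C+r*(z-C[2])/r[2]
def proj(d,P):
    P=np.atleast_2d(P); E=d["extrinsics"]; q=(E[:3,:3]@P.T).T+E[:3,3]; q=q@d["mtx"].T; return q[:,:2]/q[:,2:]
def local(P,origin,th):
    c,s=np.cos(th),np.sin(th); P=np.atleast_2d(P); R=np.array([[c,-s,0],[s,c,0],[0,0,1]]); return (R@P.T).T+origin
E
python3 - <<'E'
from h import *
d=manip.snapshot("top"); E=d["extrinsics"]; print("C",-E[:3,:3].T@E[:3,3])
def z1(x,y): return 190+x/8-.5,140+y/8-.5
def z2(x,y): return 310+x/5.7-.5,165+y/5.7-.5
def p(n,q,z): print(n,unproj(d,*q,z).round(4))
p("pinfar axis",z1(570,120),.045);p("pinnear axis",z1(492,505),.045)
p("pinfar top",z1(570,100),.06);p("pinnear bottom end",z1(490,527),.045)
p("plain far",z1(292,65),.045);p("plain near",z1(207,455),.045)
for q in [(545,200),(578,208),(502,325),(550,332)]: p("flat",z1(*q),.0575)
p("ring",z1(533,270),.0575)
for q in [(113,68),(290,86),(262,380),(78,358)]: p("vplate",z2(*q),.012)
for q in [(200,100),(180,290)]: p("Vbottom?",z2(*q),.035)
for q in [(570,250),(722,258),(718,405),(567,402)]: p("stand",z2(*q),.07)
p("probetop",z2(695,290),.156)
E
```

```text
C [ 0.2789913  -0.04484543  1.16880649]
pinfar axis [0.6598 0.1142 0.045 ]
pinnear axis [0.521 0.133 0.045]
pinfar top [0.6619 0.1125 0.06  ]
pinnear bottom end [0.5133 0.1332 0.045 ]
plain far [0.677 0.213 0.045]
plain near [0.5355 0.2316 0.045 ]
flat [0.6263 0.1194 0.0575]
flat [0.6238 0.1079 0.0575]
flat [0.5813 0.1315 0.0575]
flat [0.5793 0.1149 0.0575]
ring [0.6011 0.1221 0.0575]
vplate [ 0.6113 -0.0804  0.012 ]
vplate [ 0.6047 -0.1691  0.012 ]
vplate [ 0.4559 -0.1564  0.012 ]
vplate [ 0.464  -0.0666  0.012 ]
Vbottom? [ 0.5897 -0.1226  0.035 ]
Vbottom? [ 0.4948 -0.1144  0.035 ]
stand [ 0.5127 -0.2945  0.07  ]
stand [ 0.5111 -0.3656  0.07  ]
stand [ 0.4417 -0.3615  0.07  ]
stand [ 0.441  -0.2918  0.07  ]
probetop [ 0.4785 -0.3284  0.156 ]
```

```bash
cat >> h.py <<'E'
def go(x,y,z,pin_ang=None):
    s=manip.read_state(); R=s["orientation"]; d=R.T@(np.array([x,y,z])-s["eef_pos"])
    a=np.arctan2(R[1,1],R[0,1]); yaw=0
    if pin_ang is not None:
        yaw=-((pin_ang+np.pi/2-a+np.pi/2)%np.pi-np.pi/2)
    print("shift",d.round(4),"yaw",round(yaw,4),"t",s["clock"],"pos",s["eef_pos"].round(4),"F",s["ft_force"].round(2),"gap",round(s["finger_gap"],4),"tilt",R[:,2].round(4))
E
python3 -c "
from h import *
go(.588,.1235,.34,-.135)"
```

```text
shift [-0.5267 -0.4357 -0.1435] yaw -0.1598 t 0.2 pos [0.2105 0.6932 0.1959] F [-0.44 -0.18 -0.22] gap 0.0855 tilt [-3.0e-04 -1.4e-03 -1.0e+00]
```

```bash
python3 -m pendant '[[1,0,0,-0.04,0],[1,0,0,-0.08,0],[1,0,0,-0.12,0],[1,-0.02,-0.017,-0.142,0],[1,-0.05,-0.041,-0.142,-0.02],[1,-0.08,-0.066,-0.142,-0.04],[1,-0.11,-0.091,-0.142,-0.06],[1,-0.14,-0.116,-0.142,-0.08],[1,-0.17,-0.141,-0.142,-0.1],[1,-0.2,-0.165,-0.142,-0.12],[1,-0.23,-0.19,-0.142,-0.14],[1,-0.26,-0.215,-0.142,-0.16]]'; python3 -c "
from h import *
go(.588,.1235,.34,-.135); print(manip.read_state()['joints'].round(3))"
```

```text
clock: 1.2
eef_pos: [0.3976, 0.4106, 0.3386]
orientation: [[-0.991, 0.133, -0.0], [0.133, 0.991, -0.0], [0.0, -0.0, -1.0]]
ft_force: [-0.2, -0.0, -0.0]
finger_gap: 0.0854
shift [-0.227  -0.2592 -0.0014] yaw 0.0014 t 1.2 pos [0.3976 0.4106 0.3386] F [-0.21 -0.01 -0.03] gap 0.0854 tilt [-1.e-04 -0.e+00 -1.e+00]
[-0.968  0.257  0.111  1.801 -0.032  1.086  0.59 ]
```

```bash
python3 -m pendant '[[1,-0.025,-0.028,0,0],[1,-0.05,-0.057,0,0],[1,-0.075,-0.085,0,0],[1,-0.1,-0.114,0,0],[1,-0.125,-0.142,0,0],[1,-0.15,-0.171,0.02,0],[1,-0.175,-0.2,0.05,0],[1,-0.2,-0.228,0.08,0],[1,-0.227,-0.259,0.11,0],[1,-0.227,-0.259,0.14,0],[1,-0.227,-0.259,0.14,0]]'; python3 -c "
from h import *
d=manip.snapshot('wrist'); cv2.imwrite('pics/w1.png',d['image'])
go(.588,.1235,.2,-.135); print(manip.read_state()['joints'].round(3))
for P in [(.588,.1235,.06),(.602,.1216,.0575)]: print(proj(d,P))"
```

```text
clock: 2.12
eef_pos: [0.585, 0.1192, 0.1932]
orientation: [[-0.99, 0.141, -0.008], [0.141, 0.99, -0.005], [0.007, -0.007, -1.0]]
ft_force: [-1.5, -0.0, -0.5]
finger_gap: 0.0854
shift [-0.003   0.0025 -0.006 ] yaw -0.0047 t 2.1667 pos [0.5846 0.1214 0.1941] F [-0.59 -0.34 -0.2 ] gap 0.0855 tilt [-0.0085 -0.004  -1.    ]
[-0.45   0.445  0.231  1.908 -0.134  0.813  1.283]
[[328.98308763 179.52260805]]
[[328.97798038 191.21912876]]
```

View pics/w1.png

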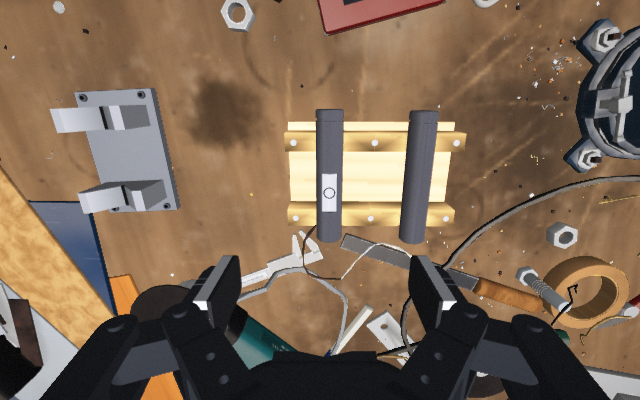

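The pin lies near col 329 with its ring at (329,193), close to my prediction of (329,191), so the estimate holds. I'll refine it once the arm has settled.

```bash
python3 -c "
from h import *
d=manip.snapshot('wrist'); cv2.imwrite('pics/w2.png',d['image'])
cv2.imwrite('pics/w2z.png',cv2.resize(d['image'][95:255,280:440],None,fx=3.7,fy=3.7,interpolation=cv2.INTER_CUBIC))
cv2.imwrite('pics/w2v.png',cv2.resize(d['image'][75:225,40:190],None,fx=4,fy=4,interpolation=cv2.INTER_CUBIC))
go(.588,.1235,.2,-.135)
import numpy as np
np.savez('w2.npz',mtx=d['mtx'],extrinsics=d['extrinsics'])
g=cv2.cvtColor(d['image'],cv2.COLOR_BGR2GRAY).astype(int)
for r in [116,125,150,165,220,235]: print(r,g[r,308:352].tolist())
"
```

```text
shift [-0.0026 -0.0003 -0.0036] yaw -0.0019 t 2.2167 pos [0.5855 0.1241 0.1964] F [-0.24  0.29  0.58] gap 0.0855 tilt [-0.0052 -0.0016 -1.    ]
116 [130, 133, 133, 132, 134, 108, 55, 63, 71, 78, 85, 92, 99, 106, 103, 105, 101, 104, 104, 100, 100, 102, 101, 105, 106, 106, 105, 106, 105, 101, 106, 104, 96, 98, 120, 120, 120, 118, 121, 118, 119, 117, 120, 123]
125 [242, 243, 243, 243, 241, 203, 55, 62, 62, 74, 84, 91, 95, 101, 100, 99, 101, 104, 103, 101, 104, 102, 107, 106, 105, 107, 104, 105, 103, 102, 101, 103, 106, 158, 242, 242, 242, 242, 242, 242, 242, 242, 242, 242]
150 [204, 206, 209, 212, 216, 211, 56, 63, 71, 78, 83, 91, 98, 103, 102, 101, 99, 100, 103, 103, 102, 105, 105, 103, 101, 103, 104, 105, 105, 102, 103, 102, 102, 181, 213, 212, 211, 204, 196, 195, 191, 184, 181, 177]
165 [246, 246, 246, 247, 247, 244, 111, 63, 72, 79, 85, 93, 97, 105, 104, 103, 104, 100, 101, 100, 102, 103, 103, 100, 101, 105, 106, 106, 104, 102, 102, 102, 164, 246, 246, 246, 247, 246, 247, 247, 247, 246, 246, 247]
220 [227, 228, 231, 232, 234, 224, 127, 59, 66, 70, 80, 89, 98, 103, 101, 104, 103, 103, 104, 103, 102, 101, 104, 102, 102, 103, 101, 103, 102, 103, 103, 147, 231, 230, 229, 226, 224, 220, 216, 211, 209, 204, 200, 196]
235 [119, 118, 117, 117, 116, 113, 88, 59, 67, 71, 82, 89, 97, 102, 101, 104, 103, 101, 99, 99, 98, 103, 97, 100, 101, 100, 99, 99, 101, 98, 97, 118, 132, 128, 99, 71, 117, 116, 118, 76, 58, 65, 60, 97]
```

View pics/w2z.png

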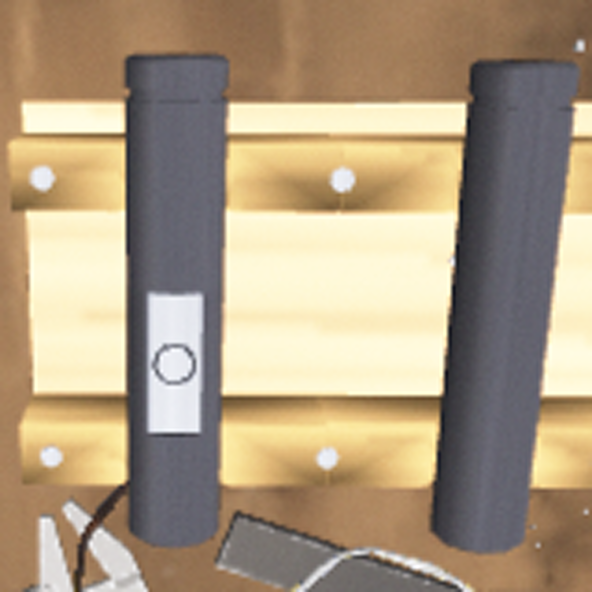

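View pics/w2v.png

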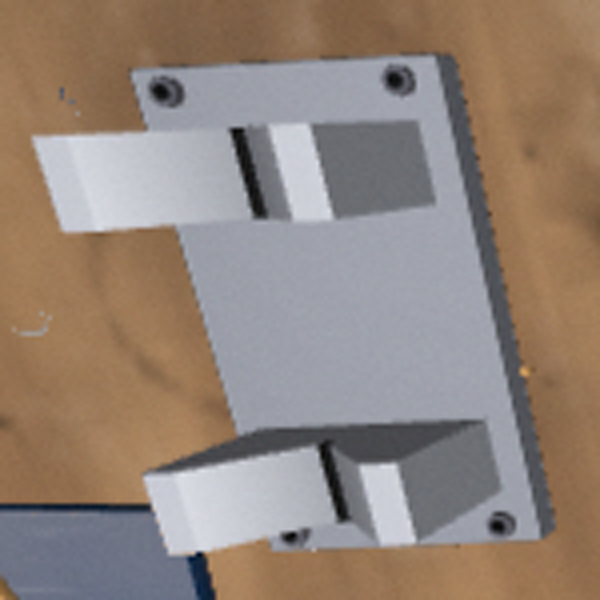

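```bash
python3 -c "
from h import *
d=dict(np.load('w2.npz'))
a=unproj(d,327.6,125.5,.045);b=unproj(d,326.9,220.5,.045);print(a,b,np.arctan2(*(b-a)[[1,0]]))
# ends in zoom: near end y 55 ,far 545
zz=lambda x,y:(280+x/3.7-.5,95+y/3.7-.5)
ring=unproj(d,*zz(174.5,363.5),.0575);print('ring',ring)
th=np.arctan2(*(b-a)[[1,0]]);print('mid from ring',ring-.014*np.array([np.cos(th),np.sin(th),0]))
print('near',unproj(d,*zz(177,55),.058),'far',unproj(d,*zz(173,546),.04))
v=lambda x,y:(40+x/4-.5,75+y/4-.5)
for n,q in dict(tl=(133,70),tr=(440,54),br=(543,540)).items(): print(n,unproj(d,*v(*q),.012))
# V ridge tops (z=.06): outer edges
for q in [(33,136),(62,232),(420,121),(436,205),(268,125),(300,124),(315,220)]: print(q,unproj(d,*v(*q),.06))
for q in [(145,475),(168,556),(358,464),(380,545),(400,462),(414,543)]: print(q,unproj(d,*v(*q),.06))
"
```

```text
[0.53173798 0.13206041 0.045     ] [0.64180262 0.11622585 0.045     ] -0.1428856435027296
ring [0.60324023 0.12120804 0.0575    ]
mid from ring [0.5893829  0.12320164 0.0575    ]
near [0.51470111 0.13404991 0.058     ] far [0.6726902  0.11119683 0.04      ]
tl [ 0.45646194 -0.15479227  0.012     ]
tr [ 0.4646037  -0.06525303  0.012     ]
br [ 0.61320241 -0.08011817  0.012     ]
(33, 136) [ 0.47442861 -0.14812312  0.06      ]
(62, 232) [ 0.4982944  -0.15097656  0.06      ]
(420, 121) [ 0.48459074 -0.04890586  0.06      ]
(436, 205) [ 0.50517405 -0.05162629  0.06      ]
(268, 125) [ 0.48017337 -0.08757147  0.06      ]
(300, 124) [ 0.4810679  -0.07940638  0.06      ]
(315, 220) [ 0.50449083 -0.08414569  0.06      ]
(145, 475) [ 0.56481    -0.15621953  0.06      ]
(168, 556) [ 0.58885751 -0.15945625  0.06      ]
(358, 464) [ 0.56987245 -0.09598973  0.06      ]
(380, 545) [ 0.59389556 -0.09810234  0.06      ]
(400, 462) [ 0.57091295 -0.08418912  0.06      ]
(414, 543) [ 0.59463047 -0.08828747  0.06      ]
```

```bash
python3 -c "
from h import *
go(.589,.1232,.1,-.14)";  python3 -m pendant '[[0.6,-0.0035,0,0.02,0],[0.6,-0.0035,0,0.05,0],[0.6,-0.0035,0,0.075,0],[0.6,-0.0035,0,0.095,0],[0.6,-0.0035,0,0.095,0],[0.6,-0.0035,0,0.095,0]]'; python3 -c "
from h import *
go(.589,.1232,.02,-.14)"
```

```text
shift [-0.0041 -0.0002  0.0964] yaw 0.0031 t 2.2167 pos [0.5855 0.1241 0.1964] F [-0.24  0.29  0.58] gap 0.0855 tilt [-0.0052 -0.0016 -1.    ]
clock: 2.72
eef_pos: [0.5906, 0.1271, 0.1046]
orientation: [[-0.991, 0.132, 0.0], [0.132, 0.991, 0.001], [-0.0, 0.001, -1.0]]
ft_force: [0.3, -0.6, 0.8]
finger_gap: 0.0682
shift [ 0.0011 -0.0042  0.0846] yaw 0.0079 t 2.7167 pos [0.5906 0.1271 0.1046] F [ 0.31 -0.61  0.75] gap 0.0682 tilt [ 3.0e-04  1.3e-03 -1.0e+00]
```

```bash
python3 -m pendant '[[0.6,0.001,-0.004,0.01,0.008],[0.6,0.001,-0.004,0.02,0.008],[0.6,0.001,-0.004,0.025,0.008],[0.6,0.001,-0.004,0.025,0.008]]'; python3 -c "
from h import *
go(.589,.1232,.02,-.14)
d=manip.snapshot('wrist'); cv2.imwrite('pics/w3.png',d['image'])
print(proj(d,(.589+.0139,.1232-.002,.0575)))"
```

```text
clock: 3.05
eef_pos: [0.5883, 0.1209, 0.0779]
orientation: [[-0.99, 0.142, -0.001], [0.142, 0.99, -0.0], [0.001, -0.0, -1.0]]
ft_force: [-1.1, -0.6, -0.6]
finger_gap: 0.0682
shift [-0.0004  0.0024  0.0579] yaw -0.0028 t 3.05 pos [0.5883 0.1209 0.0779] F [-1.11 -0.57 -0.57] gap 0.0682 tilt [-1.4e-03 -2.0e-04 -1.0e+00]
[[326.73254741 234.3857326 ]]
```

View pics/w3.png

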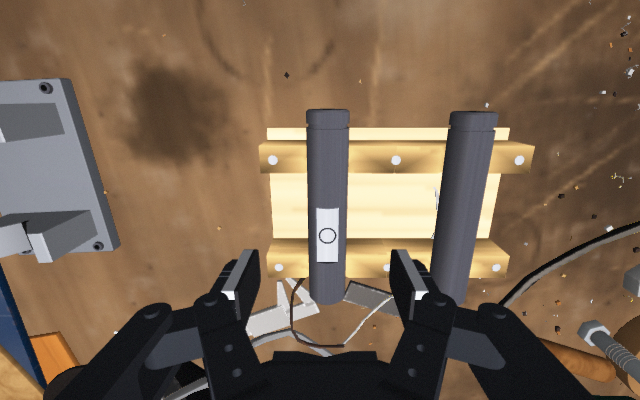

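Ring at (327,236), predicted (327,234). Pin location confirmed, so I descend and grip.

```bash
python3 -m pendant '[[0.6,0,0.001,0.015,0],[0.6,0,0.001,0.03,0],[0.6,0,0.001,0.045,0],[0.6,0,0.001,0.056,0],[0.6,0,0.001,0.057,0],[0.6,0,0.001,0.057,0]]'; python3 -c "
from h import *
go(.589,.1232,.02,-.14)
d=manip.snapshot('wrist'); cv2.imwrite('pics/w4.png',d['image'])"
```

```text
clock: 3.6
eef_pos: [0.589, 0.1219, 0.0212]
orientation: [[-0.99, 0.142, -0.001], [0.142, 0.99, -0.0], [0.001, -0.0, -1.0]]
ft_force: [0.1, 0.1, -1.0]
finger_gap: 0.0687
shift [0.0002 0.0013 0.0012] yaw -0.0029 t 3.6 pos [0.589  0.1219 0.0212] F [ 0.13  0.14 -1.04] gap 0.0687 tilt [-1.e-03 -3.e-04 -1.e+00]
```

View pics/w4.png

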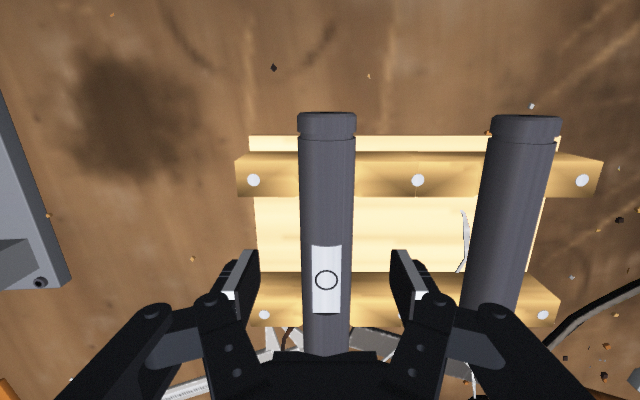

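Pin is centred between the open fingers, ring at (326,280). Closing.

```bash
python3 -m pendant '[[0.2,0,0.001,0.001,0],[0,0,0.001,0.001,0],[-0.2,0,0.001,0.001,0],[-0.4,0,0.001,0.001,0],[-1,0,0.001,0.001,0],[-1,0,0.001,0.001,0],[-1,0,0.001,0.001,0],[-1,0,0.001,0.001,0]]'; python3 -c "
from h import *
go(.589,.1232,.02,-.14)"
```

```text
clock: 4.32
eef_pos: [0.5915, 0.1234, 0.023]
orientation: [[-0.99, 0.143, 0.004], [0.143, 0.99, 0.001], [-0.004, 0.002, -1.0]]
ft_force: [-1.2, 0.5, 12.3]
finger_gap: -0.0002
shift [ 0.0025 -0.0006  0.0029] yaw -0.003 t 4.3167 pos [0.5915 0.1234 0.023 ] F [-1.21  0.45 12.3 ] gap -0.0002 tilt [ 0.0042  0.0013 -1.    ]
```

```bash
python3 -c "
from h import *
d=manip.snapshot('wrist'); cv2.imwrite('pics/w5.png',d['image'])
d=manip.snapshot('top'); cv2.imwrite('pics/t5.png',cv2.resize(d['image'][100:260,170:370],None,fx=4,fy=3.7))
d=manip.snapshot('scene'); cv2.imwrite('pics/s5.png',cv2.resize(d['image'][120:270,240:400],None,fx=5,fy=4))"
```

```text
(no output)
```

View pics/w5.png

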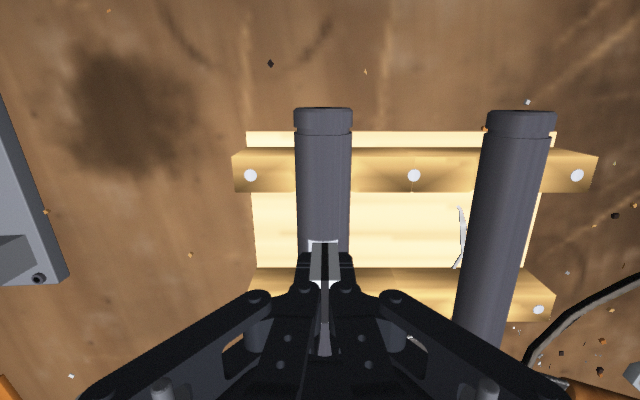

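View pics/s5.png

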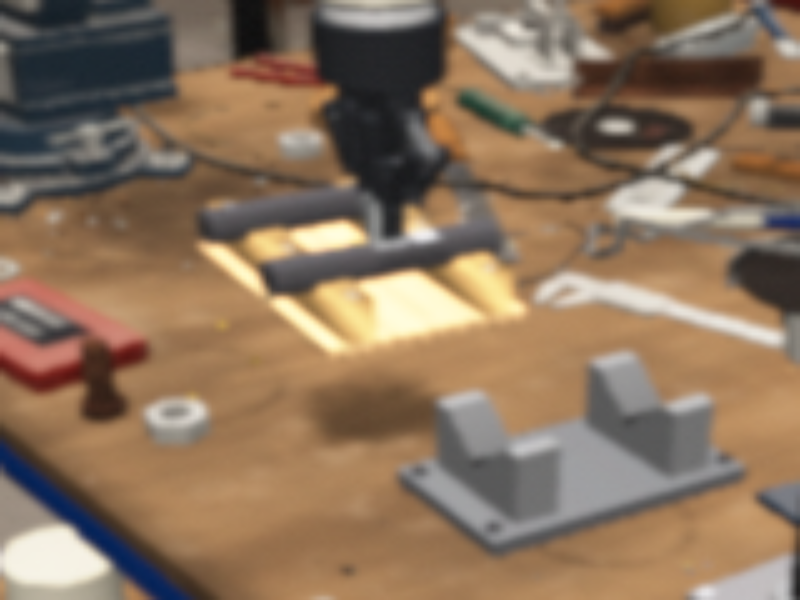

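View pics/t5.png

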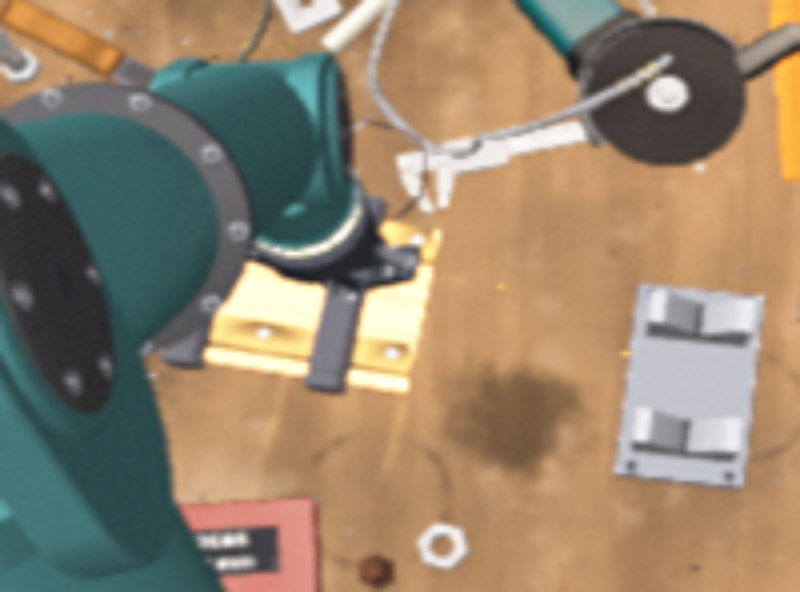

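```bash
python3 -c "
from h import *
d=manip.snapshot('wrist');s=manip.read_state();E=d['extrinsics']
C=-E[:3,:3].T@E[:3,3];R=s['orientation'];p=s['eef_pos'];print(s['clock'],p,'cam in tool',R.T@(C-p))
for k in [0,.0187,.03,.04,-.01]: print(k,proj(d,p-R[:,2]*k), proj(d,p-R[:,2]*k+R[:,0]*.011))
d=manip.snapshot('scene');print([proj(d,p-R[:,2]*k) for k in (0,.02,.04)])
print(proj(d,[.589,.1232,.06]), s['ft_force'],s['joint_efforts'])
"
```

```text
4.5167 [0.59154697 0.12342871 0.0229659 ] cam in tool [ 0.0823289   0.00064524 -0.17801465]
0 [[323.46978477 228.21089207]] [[323.46818189 212.72677619]]
0.0187 [[323.35825807 241.35541439]] [[323.35421143 224.56359197]]
0.03 [[323.2793856  250.65131347]] [[323.27335511 232.9612186 ]]
0.04 [[323.20063759 259.93254398]] [[323.19241416 241.36763452]]
-0.01 [[323.52150491 222.11516329]] [[323.52089218 207.25235748]]
[array([[316.70637475, 190.50415794]]), array([[316.56379902, 184.55718867]]), array([[316.4187033, 178.5051084]])]
[[315.81421962 179.64025866]] [-0.67007604 -0.14193163 12.08248213] [ 1.14799670e-01 -4.32753503e+01  2.59587206e+00 -9.14696485e+00
  1.10310430e-02 -3.39642288e-01 -2.11805651e-03]
```

The fingers closed on top of the pin. The wrist image puts the real fingertips (row ~240) about 38 mm behind the reported TCP, and the 12 N push on the pin top at 0.06 agrees. I lift, reopen, check the pin wasn't disturbed, then go deeper.

```bash
python3 -m pendant '[[-1,0,0,-0.01,0],[-1,0,0,-0.025,0],[0.3,0,0,-0.035,0],[0.6,0,0,-0.035,0],[0.6,0,0,-0.035,0],[0.6,0,0,-0.035,0],[0.6,0,0,-0.035,0]]'; python3 -c "
from h import *
go(.589,.1232,-.014,-.14)
d=manip.snapshot('wrist'); cv2.imwrite('pics/w6.png',d['image'])
s=manip.read_state();R=s['orientation'];p=s['eef_pos']
print(proj(d,(.589+.0139,.1232-.002,.0575)))
for k in [0,.03,.04,.05,.06]: print(k,proj(d,p-R[:,2]*k+R[:,1]*.034+R[:,0]*.011),proj(d,p-R[:,2]*k-R[:,1]*.034+R[:,0]*.011))"
```

```text
clock: 5.15
eef_pos: [0.5887, 0.1229, 0.0549]
orientation: [[-0.99, 0.142, -0.001], [0.142, 0.99, -0.0], [0.001, -0.001, -1.0]]
ft_force: [-0.5, -0.4, -0.1]
finger_gap: 0.0607
shift [-0.0004  0.0004  0.0689] yaw -0.0027 t 5.15 pos [0.5887 0.1229 0.0549] F [-0.47 -0.42 -0.09] gap 0.0607 tilt [-1.4e-03 -3.0e-04 -1.0e+00]
[[323.92074482 249.4883509 ]]
0 [[375.84932587 212.86412047]] [[270.98365044 212.74750189]]
0.03 [[384.77165305 233.11811686]] [[261.65945215 232.97914184]]
0.04 [[388.47827526 241.53227961]] [[257.78596262 241.38383714]]
0.05 [[392.67131241 251.05062137]] [[253.40421903 250.8913418 ]]
0.06 [[397.45323542 261.90575473]] [[248.40716294 261.73395116]]
```

View pics/w6.png

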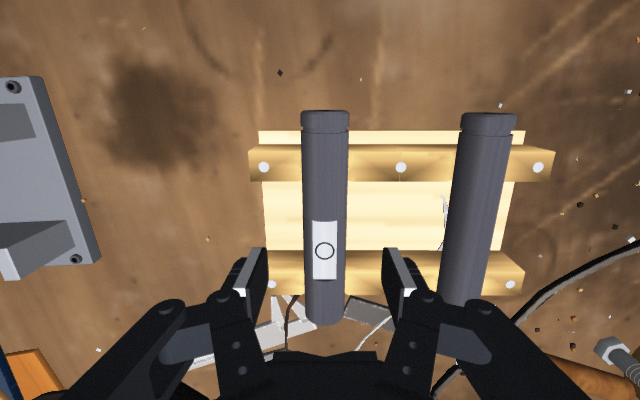

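Pin undisturbed: ring at (324,250), predicted (324,249). Fingertips at row 248 fit a 47 mm offset at this opening. Descending to a reported z of about -0.015.

```bash
python3 -m pendant '[[0.5,0,0,0.015,0],[0.5,0,0,0.03,0],[0.5,0,0,0.045,0],[0.5,0,0,0.06,0],[0.5,0,0,0.069,0],[0.5,0,0,0.069,0],[0.5,0,0,0.069,0]]'; python3 -c "
from h import *
go(.589,.1232,-.015,-.14)
d=manip.snapshot('wrist'); cv2.imwrite('pics/w7.png',d['image'])"
```

```text
clock: 5.78
eef_pos: [0.5888, 0.1228, -0.014]
orientation: [[-0.99, 0.142, -0.001], [0.142, 0.99, -0.0], [0.001, -0.001, -1.0]]
ft_force: [-1.1, 0.5, 0.2]
finger_gap: 0.0642
shift [-0.0001  0.0004  0.001 ] yaw -0.0029 t 5.7833 pos [ 0.5888  0.1228 -0.014 ] F [-1.14  0.5   0.2 ] gap 0.0642 tilt [-1.5e-03 -4.0e-04 -1.0e+00]
```

View pics/w7.png

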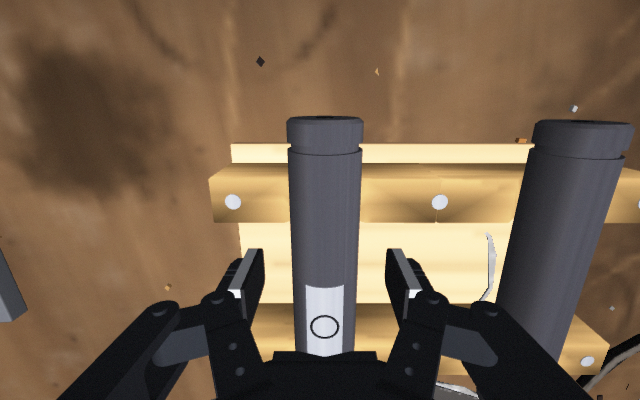

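```bash
python3 -m pendant '[[0.3,0,0,0,0],[0.1,0,0,0,0],[-0.1,0,0,0,0],[-0.3,0,0,0,0],[-1,0,0,0,0],[-1,0,0,0,0],[-1,0,0,0,0],[-1,0,0,0,0]]'; python3 -c "
from h import *
go(.589,.1232,-.015,-.14)"
```

```text
clock: 6.5
eef_pos: [0.5897, 0.1227, -0.0126]
orientation: [[-0.99, 0.143, 0.001], [0.143, 0.99, -0.0], [-0.001, 0.0, -1.0]]
ft_force: [-1.1, -1.1, 5.9]
finger_gap: 0.0288
shift [0.0008 0.0004 0.0024] yaw -0.003 t 6.5 pos [ 0.5897  0.1227 -0.0126] F [-1.07 -1.13  5.85] gap 0.0288 tilt [ 8.e-04 -0.e+00 -1.e+00]
```

```bash
python3 -c "
from h import *
d=manip.snapshot('wrist'); cv2.imwrite('pics/w8.png',cv2.resize(d['image'][200:400,220:430],None,fx=3.5,fy=3))
d=manip.snapshot('scene'); cv2.imwrite('pics/s8.png',cv2.resize(d['image'][140:240,270:380],None,fx=7,fy=6))
go(.589,.1232,-.015,-.14)"
```

```text
shift [0.0008 0.0004 0.0024] yaw -0.003 t 6.6 pos [ 0.5897  0.1227 -0.0126] F [-0.43 -0.64  5.49] gap 0.0288 tilt [ 7.e-04 -0.e+00 -1.e+00]
```

View pics/w8.png

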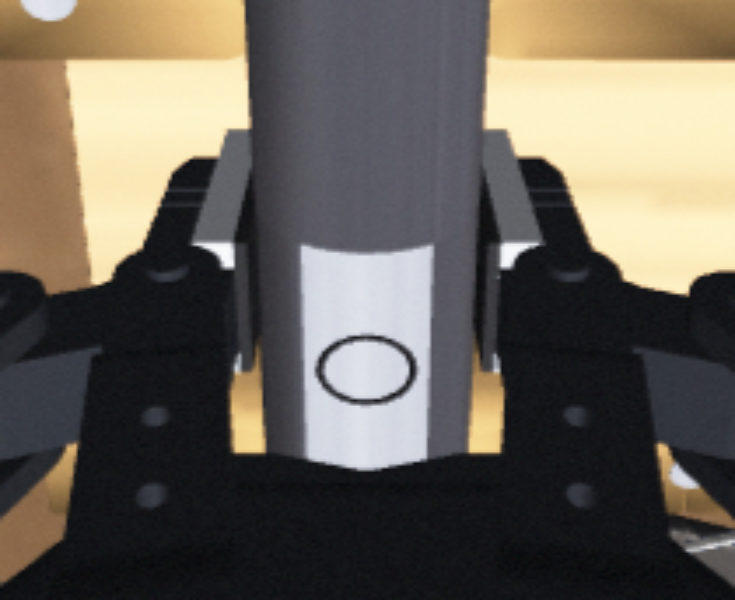

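View pics/s8.png

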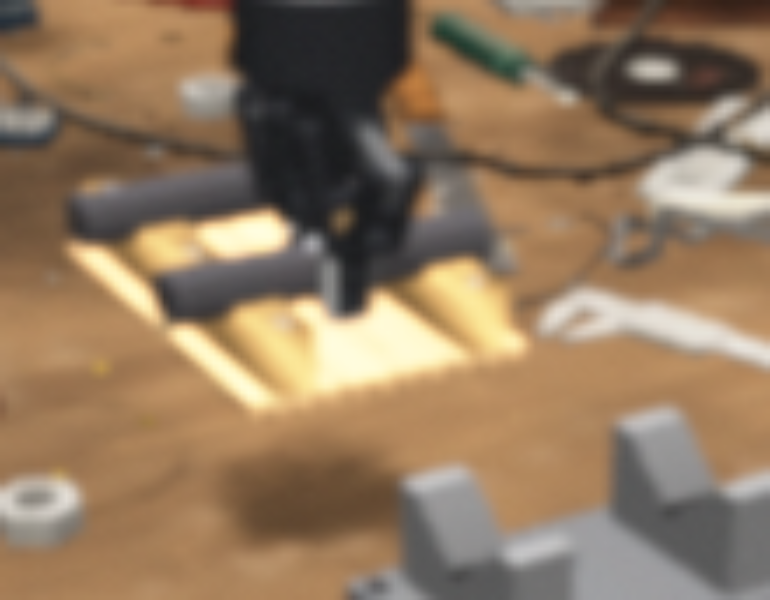

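Both pads lie along the sides of the pin, flat still facing up. Lifting.

```bash
python3 -m pendant '[[-1,0,0,-0.005,0],[-1,0,0,-0.015,0],[-1,0,0,-0.03,0],[-1,0,0,-0.05,0],[-1,0,0,-0.07,0],[-1,0,0,-0.09,0],[-1,0,0,-0.1,0],[-1,0,0,-0.1,0]]'; python3 -c "
from h import *
d=manip.snapshot('wrist'); cv2.imwrite('pics/w9.png',d['image'])
go(.5345,-.118,.09,-.09)
s=manip.read_state();R=s['orientation'];p=s['eef_pos']
for h in (.0555,.0705,.0755): print(proj(d,p-R[:,0]*.014-R[:,2]*h))
"
```

```text
clock: 7.27
eef_pos: [0.5905, 0.1234, 0.0887]
orientation: [[-0.99, 0.142, 0.004], [0.142, 0.99, 0.001], [-0.004, 0.002, -1.0]]
ft_force: [0.5, -0.5, -6.5]
finger_gap: 0.0286
shift [ 0.0202 -0.2466 -0.0029] yaw -0.0525 t 7.3167 pos [0.5896 0.1233 0.0873] F [ 0.08 -0.24 -7.87] gap 0.0285 tilt [ 1.5e-03  5.0e-04 -1.0e+00]
[[322.64051883 297.68624418]]
[[322.46309848 319.06312489]]
[[322.39530488 327.23138611]]
```

View pics/w9.png

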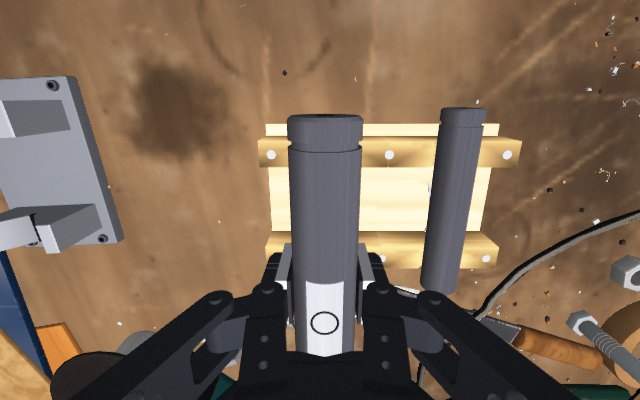

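Pin is in the jaws, ring at (324,323) about where predicted, 7.9 N weight. Moving over the V-blocks.

```bash
python3 -m pendant '[[-1,0.001,-0.012,0,-0.003],[-1,0.003,-0.035,0,-0.01],[-1,0.006,-0.065,0,-0.02],[-1,0.008,-0.095,0,-0.03],[-1,0.01,-0.125,0,-0.035],[-1,0.013,-0.155,0,-0.04],[-1,0.015,-0.185,0,-0.045],[-1,0.018,-0.215,0,-0.052],[-1,0.019,-0.235,0,-0.052],[-1,0.02,-0.245,0,-0.052],[-1,0.02,-0.247,0,-0.052],[-1,0.02,-0.247,0,-0.052]]'; python3 -m pendant '[[-1,0,0,0,0],[-1,0,0,0,0]]'; python3 -c "
from h import *
for n in ('wrist','top'):
  d=manip.snapshot(n); cv2.imwrite('pics/%s10.png'%n,d['image'])
  np.savez(n+'10.npz',mtx=d['mtx'],extrinsics=d['extrinsics'])
go(.5345,-.118,.09,-.09)
"
```

```text
clock: 8.32
eef_pos: [0.5333, -0.1191, 0.0858]
orientation: [[-0.996, 0.092, -0.002], [0.092, 0.996, 0.0], [0.002, 0.0, -1.0]]
ft_force: [0.8, 1.3, -6.7]
finger_gap: 0.0285
clock: 8.48
eef_pos: [0.5348, -0.1163, 0.0863]
orientation: [[-0.996, 0.087, -0.0], [0.087, 0.996, 0.001], [0.0, 0.001, -1.0]]
ft_force: [-0.1, 0.4, -6.9]
finger_gap: 0.0288
shift [ 0.0002 -0.0014 -0.0035] yaw 0.0023 t 8.5833 pos [ 0.5348 -0.1167  0.0865] F [-0.33  0.13 -6.45] gap 0.0288 tilt [-0.e+00  9.e-04 -1.e+00]
```

View pics/wrist10.png

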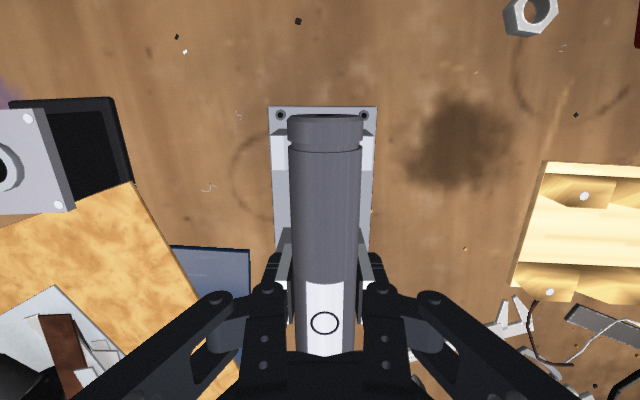

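View pics/top10.png

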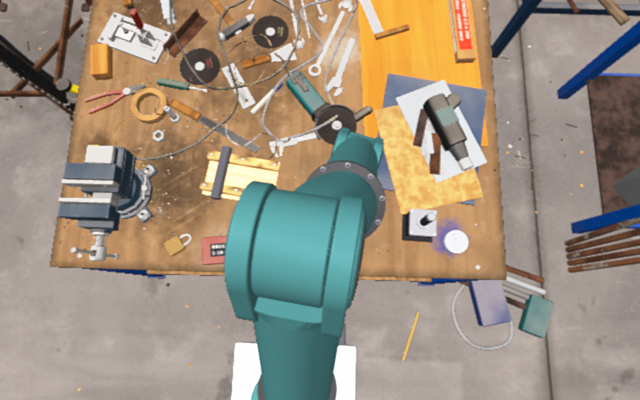

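```bash
python3 -c "
from h import *
d=dict(np.load('wrist10.npz'))
a=unproj(d,269.5,107,.012);b=unproj(d,377,106.5,.012);c=unproj(d,371,245,.012)
print(a,b,c, np.arctan2(*(b-a)[[1,0]])-np.pi/2, np.arctan2(*(c-b)[[1,0]]))
m=(a+b)/2; th=-.093; print('centre',m+.075*np.array([np.cos(th),np.sin(th),0]))
# pin sides
for (l,r,row) in ((289.5,361.5,160),(292.5,357.5,270)):
  print(unproj(d,(l+r)/2,row,.145))
"
```

```text
[ 0.45706788 -0.15388583  0.012     ] [ 0.46426803 -0.06635781  0.012     ] [ 0.59041564 -0.07575202  0.012     ] -0.08207628412213475 -0.07433274362551404
centre [ 0.53534386 -0.11708677  0.012     ]
[ 0.47742003 -0.11027376  0.145     ]
[ 0.52910456 -0.11492644  0.145     ]
```

V-bed centre (0.535,-0.1175), heading about -0.085. The pin is within 2 mm and 0.01 rad of that. Lowering.

```bash
python3 -m pendant '[[-1,0,-0.0015,0.01,0],[-1,0,-0.0015,0.025,0],[-1,0,-0.0015,0.04,0],[-1,0,-0.0015,0.055,0],[-1,0,-0.0015,0.068,0],[-1,0,-0.0015,0.077,0],[-1,0,-0.0015,0.081,0],[-1,0,-0.0015,0.082,0],[-1,0,-0.0015,0.082,0],[-1,0,-0.0015,0.082,0]]'; python3 -c "
from h import *
go(.535,-.1178,-.0024,-.088)
d=manip.snapshot('scene'); cv2.imwrite('pics/s11.png',cv2.resize(d['image'][170:280,290:420],None,fx=6,fy=5))"
```

```text
clock: 9.42
eef_pos: [0.5349, -0.1203, 0.0051]
orientation: [[-0.996, 0.091, 0.001], [0.091, 0.996, -0.0], [-0.001, -0.0, -1.0]]
ft_force: [-0.4, -0.6, -6.8]
finger_gap: 0.0289
shift [0.0002 0.0025 0.0075] yaw -0.0027 t 9.4167 pos [ 0.5349 -0.1203  0.0051] F [-0.41 -0.6  -6.81] gap 0.0289 tilt [ 1.3e-03 -3.0e-04 -1.0e+00]
```

View pics/s11.png

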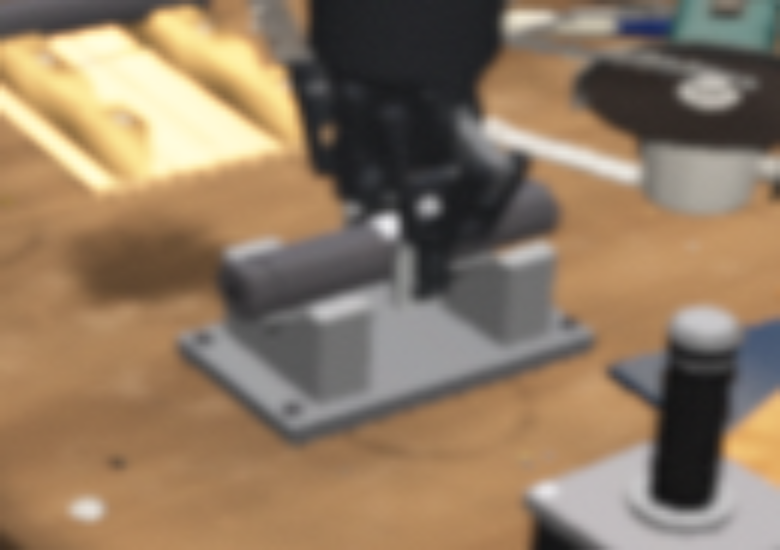

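```bash
python3 -m pendant '[[-1,0,0.002,0.002,0],[-1,0,0.002,0.004,0],[-1,0,0.002,0.005,0],[-1,0,0.002,0.006,0],[-1,0,0.002,0.0065,0],[-1,0,0.002,0.0065,0],[-1,0,0.002,0.0065,0]]'; python3 -c "
from h import *
go(.535,-.1178,-.0024,-.088)"
```

```text
clock: 10.05
eef_pos: [0.5345, -0.1183, -0.0019]
orientation: [[-0.996, 0.091, 0.0], [0.091, 0.996, -0.0], [-0.0, -0.0, -1.0]]
ft_force: [-0.4, -1.2, -7.4]
finger_gap: 0.0286
shift [-0.0005  0.0005  0.0005] yaw -0.003 t 10.05 pos [ 0.5345 -0.1183 -0.0019] F [-0.36 -1.17 -7.41] gap 0.0286 tilt [ 0.e+00 -1.e-04 -1.e+00]
```

Still fully carried. I lower in 0.5–1 mm steps until the force unloads.

```bash
python3 -m pendant '[[-1,0,0,0.001,0],[-1,0,0,0.001,0],[-1,0,0,0.002,0],[-1,0,0,0.002,0]]'; python3 -m pendant '[[-1,0,0,0.001,0],[-1,0,0,0.001,0],[-1,0,0,0.001,0]]'
```

```text
clock: 10.38
eef_pos: [0.5346, -0.1187, -0.0025]
orientation: [[-0.996, 0.091, 0.001], [0.091, 0.996, -0.0], [-0.001, -0.0, -1.0]]
ft_force: [-2.6, -0.5, 6.9]
finger_gap: 0.0284
clock: 10.63
eef_pos: [0.5347, -0.1187, -0.0026]
orientation: [[-0.996, 0.092, 0.001], [0.092, 0.996, -0.0], [-0.001, 0.0, -1.0]]
ft_force: [-4.9, -0.2, 15.6]
finger_gap: 0.0286
```

Seated at -0.0026, close to the predicted -0.0024. Relieving the push, then opening.

```bash
python3 -m pendant '[[-1,0,0,-0.001,0],[-1,0,0,-0.0015,0],[-1,0,0,-0.0015,0],[-0.25,0,0,-0.0015,0],[-0.2,0,0,-0.0015,0],[-0.1,0,0,-0.0015,0],[0,0,0,-0.0015,0],[0.2,0,0,-0.0015,0],[0.4,0,0,-0.0015,0],[0.4,0,0,-0.0015,0],[0.4,0,0,-0.0015,0]]'; python3 -c "
from h import *
go(.535,-.1178,-.0024,-.088)
d=manip.snapshot('wrist'); cv2.imwrite('pics/w12.png',d['image'])"
```

```text
clock: 11.55
eef_pos: [0.5345, -0.1181, -0.0034]
orientation: [[-0.996, 0.091, -0.0], [0.091, 0.996, 0.0], [0.0, 0.0, -1.0]]
ft_force: [-0.2, -0.0, -0.2]
finger_gap: 0.0598
shift [-0.0005  0.0003 -0.001 ] yaw -0.0027 t 11.55 pos [ 0.5345 -0.1181 -0.0034] F [-0.21 -0.03 -0.18] gap 0.0598 tilt [-0.  0. -1.]
```

View pics/w12.png

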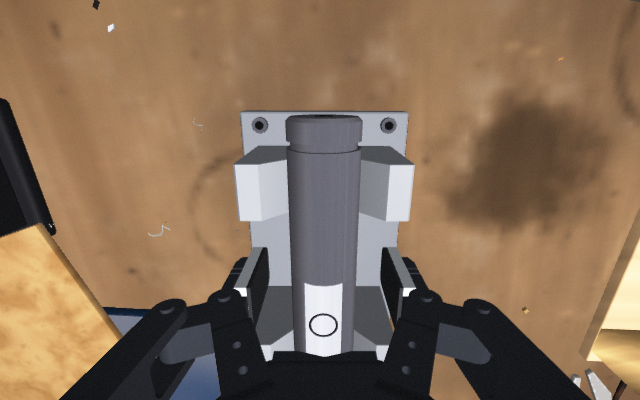

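Pin released and seated, ring at (323,325), flat up. Rising clear to measure.

```bash
python3 -m pendant '[[0.4,0,0,-0.015,0],[0.4,0,0,-0.035,0],[0.4,0,0,-0.065,0],[0.4,0,0,-0.1,0],[0.4,0,0,-0.13,0],[0.4,0,0,-0.16,0],[0.4,0,0,-0.18,0],[0.4,0,0,-0.19,0],[0.4,0,0,-0.19,0],[0.4,0,0,-0.19,0]]'; python3 -m pendant '[[0.4,0,0,0,0],[0.4,0,0,0,0]]'; python3 -c "
from h import *
d=manip.snapshot('wrist'); cv2.imwrite('pics/w13.png',d['image']);cv2.imwrite('pics/w13z.png',cv2.resize(d['image'][90:240,250:400],None,fx=4,fy=4,interpolation=cv2.INTER_CUBIC))
np.savez('w13.npz',mtx=d['mtx'],extrinsics=d['extrinsics'])
go(.4775,-.328,.19)"
```

```text
clock: 12.43
eef_pos: [0.534, -0.118, 0.1862]
orientation: [[-0.996, 0.091, -0.0], [0.091, 0.996, 0.0], [0.0, 0.0, -1.0]]
ft_force: [-1.0, -0.3, -0.0]
finger_gap: 0.0598
clock: 12.6
eef_pos: [0.5331, -0.1179, 0.1848]
orientation: [[-0.996, 0.091, -0.004], [0.091, 0.996, 0.0], [0.004, 0.0, -1.0]]
ft_force: [0.1, -0.6, 0.3]
finger_gap: 0.06
shift [ 0.0365 -0.2143 -0.005 ] yaw 0 t 12.65 pos [ 0.5333 -0.1179  0.1849] F [-0.09 -0.57  0.06] gap 0.0601 tilt [-3.3e-03  4.0e-04 -1.0e+00]
```

View pics/w13.png

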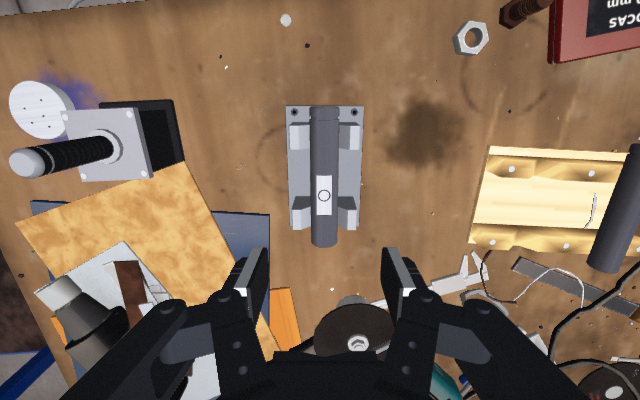

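View pics/w13z.png

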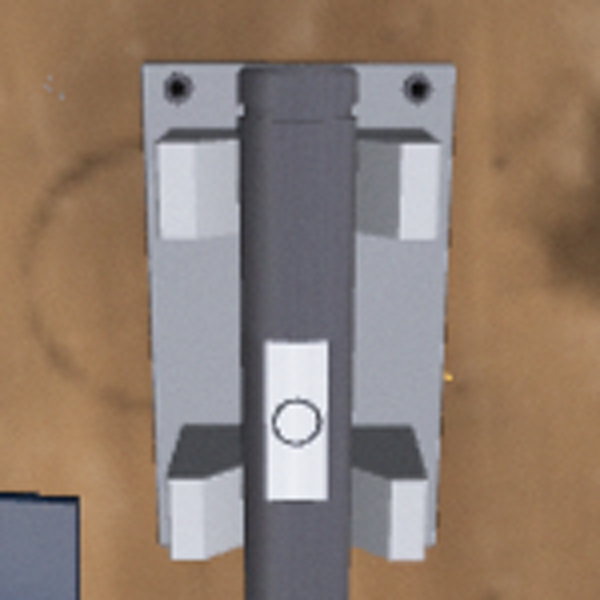

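```bash
python3 -c "
from h import *
d=dict(np.load('w13.npz'))
print('ring',unproj(d,323.75,195,.0677))
for q in [(62,111),(132,107),(152,180),(83,181)]: print('stand',unproj(d,*q,.07))
print('ptop',unproj(d,27,163,.156)); print('collar',unproj(d,105,147.5,.075))
im=cv2.imread('pics/w13.png');cv2.imwrite('pics/w13p.png',cv2.resize(im[90:200,0:180],None,fx=4.4,fy=4.4,interpolation=cv2.INTER_CUBIC))
"
```

```text
ring [ 0.54838652 -0.11940089  0.0677    ]
stand [ 0.44133261 -0.3603241   0.07      ]
stand [ 0.4437512  -0.29273149  0.07      ]
stand [ 0.51570075 -0.29357077  0.07      ]
stand [ 0.51039011 -0.36456618  0.07      ]
ptop [ 0.4767066  -0.32494132  0.156     ]
collar [ 0.47842233 -0.3270328   0.075     ]
```

View pics/w13p.png

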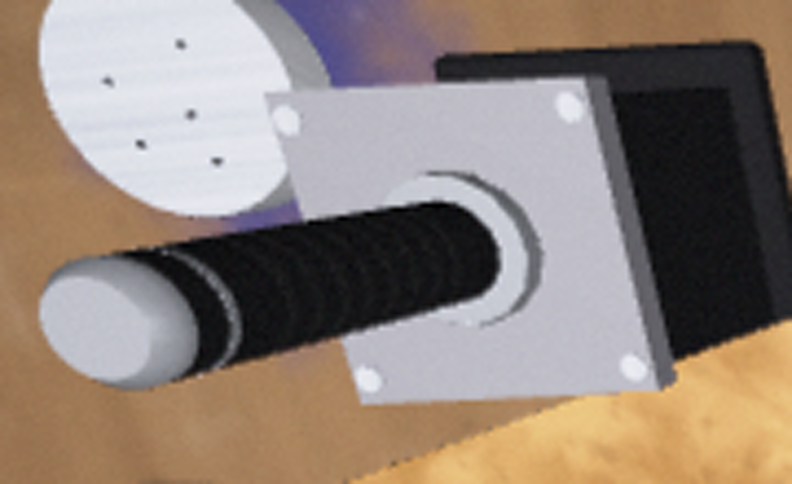

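Ring at (0.5484,-0.1194), probe axis about (0.4775,-0.3275). Moving over the probe.

```bash
python3 -m pendant '[[0.4,0.002,-0.015,0,0],[0.4,0.006,-0.04,0,0],[0.4,0.012,-0.07,0,0],[0.4,0.017,-0.1,0,0],[0.4,0.022,-0.13,0,0],[0.4,0.027,-0.16,0,0],[0.4,0.032,-0.19,0,0],[0.4,0.035,-0.207,0,0],[0.4,0.036,-0.214,0,0],[0.4,0.036,-0.214,0,0],[0.4,0.036,-0.214,0,0],[0.4,0.036,-0.214,0,0]]'; python3 -c "
from h import *
d=manip.snapshot('wrist'); cv2.imwrite('pics/w14.png',d['image'])
np.savez('w14.npz',mtx=d['mtx'],extrinsics=d['extrinsics'])
go(.4775,-.3275,.06)
for z in (.07,.076,.156): print(proj(d,(.4775,-.3275,z)))"
```

```text
clock: 13.65
eef_pos: [0.4799, -0.3257, 0.186]
orientation: [[-0.996, 0.088, -0.001], [0.088, 0.996, 0.002], [0.001, 0.002, -1.0]]
ft_force: [-0.4, 0.8, -0.4]
finger_gap: 0.0599
shift [ 0.0023 -0.0023  0.1262] yaw 0 t 13.7 pos [ 0.48   -0.3256  0.1862] F [ 0.41 -0.14  0.02] gap 0.0595 tilt [-4.0e-04  1.6e-03 -1.0e+00]
[[321.74173709 178.79317836]]
[[321.698007   180.35456661]]
[[320.90185083 208.78142193]]
```

View pics/w14.png

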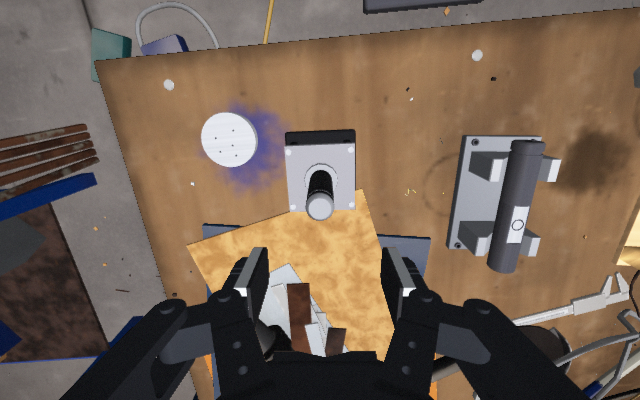

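```bash
python3 -c "
from h import *
d=dict(np.load('w14.npz'));im=cv2.imread('pics/w14.png')
cv2.imwrite('pics/w14z.png',cv2.resize(im[120:230,270:370],None,fx=5.4,fy=5.4,interpolation=cv2.INTER_CUBIC))
print(unproj(d,319.5,206,.156),unproj(d,320.5,180,.076))"
```

```text
[ 0.47517914 -0.32834654  0.156     ] [ 0.47702486 -0.32867203  0.076     ]
```

View pics/w14z.png

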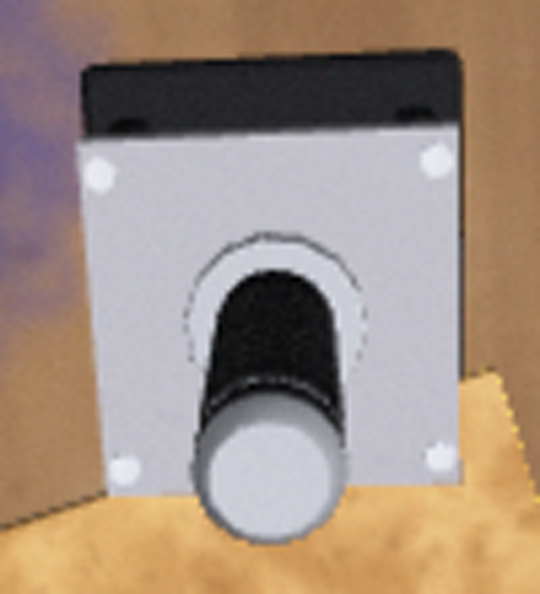

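```bash
python3 -m pendant '[[0.4,0.0027,-0.003,0.01,0],[0.4,0.0027,-0.003,0.03,0],[0.4,0.0027,-0.003,0.045,0],[0.4,0.0027,-0.003,0.055,0],[0.4,0.0027,-0.003,0.06,0],[0.4,0.0027,-0.003,0.06,0]]'; python3 -c "
from h import *
d=manip.snapshot('wrist'); cv2.imwrite('pics/w15.png',d['image'])
go(.477,-.3283,.06)
for z in (.076,.156): print(proj(d,(.477,-.3283,z)))"
```

```text
clock: 14.2
eef_pos: [0.4756, -0.3297, 0.1252]
orientation: [[-0.996, 0.09, -0.002], [0.09, 0.996, 0.002], [0.002, 0.001, -1.0]]
ft_force: [0.9, -0.7, -0.2]
finger_gap: 0.0598
shift [-0.0008  0.0021  0.0661] yaw 0 t 14.25 pos [ 0.4761 -0.3303  0.1261] F [-0.25 -1.36  0.1 ] gap 0.0592 tilt [-8.e-04  5.e-04 -1.e+00]
[[325.55145613 204.45312471]]
[[326.16749312 253.28342468]]
```

View pics/w15.png

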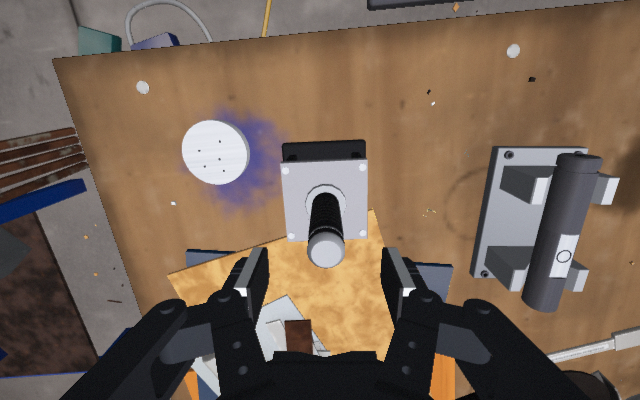

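Probe top at (326,252), as predicted (326,253). Descending the rest of the way.

```bash
python3 -m pendant '[[0.4,-0.0005,0.0015,0.01,0],[0.4,-0.0005,0.0015,0.025,0],[0.4,-0.0005,0.0015,0.04,0],[0.4,-0.0005,0.0015,0.053,0],[0.4,-0.0005,0.0015,0.062,0],[0.4,-0.0005,0.0015,0.066,0],[0.4,-0.0005,0.0015,0.066,0],[0.4,-0.0005,0.0015,0.066,0]]'; python3 -c "
from h import *
d=manip.snapshot('wrist'); cv2.imwrite('pics/w16.png',d['image'])
d=manip.snapshot('scene'); cv2.imwrite('pics/s16.png',cv2.resize(d['image'][180:320,340:480],None,fx=4,fy=4))
go(.477,-.3283,.06)"
```

```text
clock: 14.92
eef_pos: [0.4772, -0.3295, 0.0609]
orientation: [[-0.996, 0.091, 0.001], [0.091, 0.996, -0.0], [-0.001, -0.0, -1.0]]
ft_force: [-0.1, -0.1, 0.6]
finger_gap: 0.0596
shift [0.0006 0.0014 0.0014] yaw 0 t 15.0167 pos [ 0.4775 -0.3297  0.0614] F [ 0.68 -0.28 -0.13] gap 0.0599 tilt [ 1.4e-03 -9.0e-04 -1.0e+00]
```

View pics/w16.png

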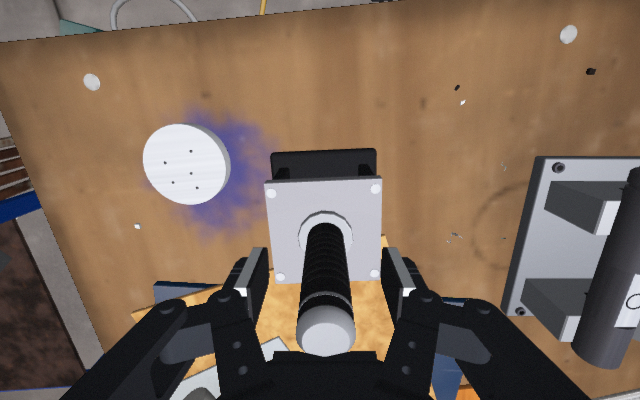

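View pics/s16.png

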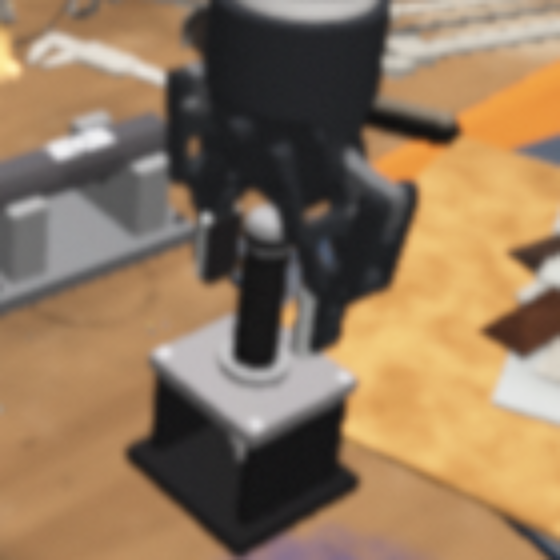

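Probe stands between the fingers with the tips below its top. Small y correction, then close.

```bash
python3 -m pendant '[[0.3,0.0006,0.0014,0,0],[0.1,0.0006,0.0014,0,0],[-0.1,0.0006,0.0014,0,0],[-0.3,0.0006,0.0014,0,0],[-0.45,0.0006,0.0014,0,0],[-1,0.0006,0.0014,0,0],[-1,0.0006,0.0014,0,0],[-1,0.0006,0.0014,0,0],[-1,0.0006,0.0014,0,0]]'; python3 -c "
from h import *
d=manip.snapshot('wrist'); cv2.imwrite('pics/w17.png',d['image'])
go(.477,-.3283,.06)"
```

```text
clock: 15.77
eef_pos: [0.4766, -0.3283, 0.061]
orientation: [[-0.996, 0.091, 0.001], [0.091, 0.996, -0.001], [-0.001, -0.001, -1.0]]
ft_force: [-0.5, -1.5, 4.1]
finger_gap: 0.0207
shift [-0.0004  0.0001  0.001 ] yaw 0 t 15.8167 pos [ 0.4766 -0.3283  0.061 ] F [-1.07 -1.22  4.16] gap 0.0203 tilt [ 6.e-04 -7.e-04 -1.e+00]
```

View pics/w17.png

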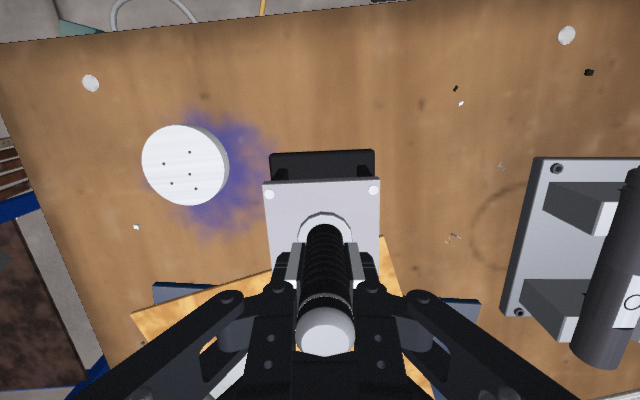

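Gripped (gap 20.5 mm). Lifting straight up.

```bash
python3 -m pendant '[[-1,0,0,-0.005,0],[-1,0,0,-0.012,0],[-1,0,0,-0.022,0],[-1,0,0,-0.034,0],[-1,0,0,-0.046,0],[-1,0,0,-0.058,0],[-1,0,0,-0.07,0],[-1,0,0,-0.082,0],[-1,0,0,-0.092,0],[-1,0,0,-0.098,0],[-1,0,0,-0.1,0],[-1,0,0,-0.1,0]]'; python3 -c "
from h import *
d=manip.snapshot('wrist'); cv2.imwrite('pics/w18.png',d['image'])
d=manip.snapshot('scene'); cv2.imwrite('pics/s18.png',cv2.resize(d['image'][140:320,330:480],None,fx=4,fy=4,interpolation=cv2.INTER_CUBIC))
np.savez('s18.npz',mtx=d['mtx'],extrinsics=d['extrinsics'])
go(.5484,-.1194,.16)"
```

```text
clock: 16.82
eef_pos: [0.4766, -0.328, 0.1612]
orientation: [[-0.996, 0.091, 0.001], [0.091, 0.996, -0.0], [-0.001, -0.0, -1.0]]
ft_force: [-1.3, 0.2, -1.1]
finger_gap: 0.0208
shift [-5.320e-02  2.138e-01  2.000e-04] yaw 0 t 16.9167 pos [ 0.476  -0.3275  0.1602] F [ 0.2  -0.3  -1.02] gap 0.0209 tilt [-9.e-04  6.e-04 -1.e+00]
```

View pics/w18.png

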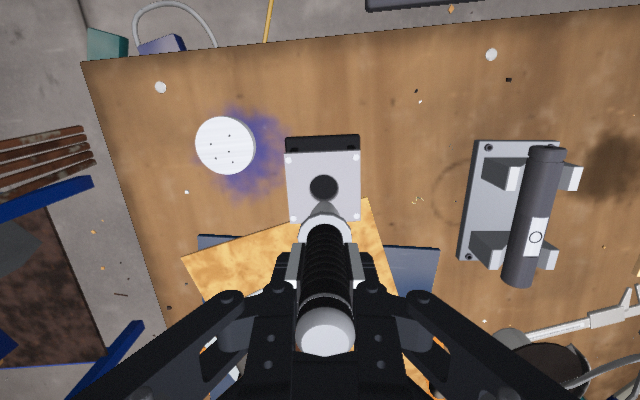

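View pics/s18.png

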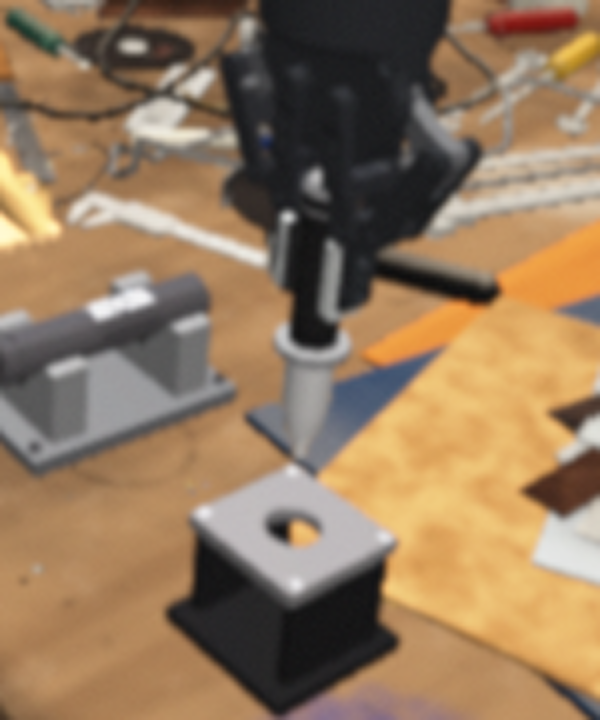

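```bash
python3 -c "
from h import *
s=manip.read_state();p=s['eef_pos'];R=s['orientation']
off=.009
q=lambda h:p-R[:,2]*h   # h above TCP
pts=[q(off-.06),q(off-.046),q(off),q(off+.006),q(off+.086)]
d=dict(np.load('s18.npz'))
a=proj(d,pts); print('scene zoom',((a-[330,140]+.5)*4).round(1).tolist())
d=manip.snapshot('wrist'); print('wrist',proj(d,pts).round(1).tolist())
cv2.imwrite('pics/w19z.png',cv2.resize(d['image'][180:360,270:380],None,fx=5,fy=4,interpolation=cv2.INTER_CUBIC))
"
```

```text
scene zoom [[298.1, 459.6], [301.0, 435.2], [311.0, 351.6], [312.3, 340.3], [331.5, 179.3]]
wrist [[323.7, 202.1], [323.7, 208.2], [323.5, 234.2], [323.4, 238.6], [322.6, 340.9]]
```

View pics/w19z.png

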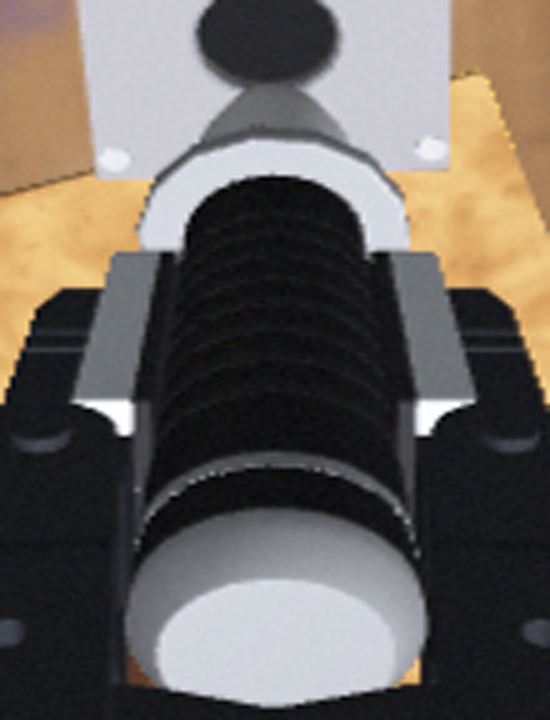

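Probe seen in the scene view exactly where predicted (tip (298,460), collar (312,340) in the zoom), so it's vertical, with its tip 51 mm below the reported TCP. Carrying it over the mark.

```bash
python3 -m pendant '[[-1,-0.003,0.01,0,0],[-1,-0.008,0.032,0,0],[-1,-0.015,0.06,0,0],[-1,-0.022,0.088,0,0],[-1,-0.029,0.116,0,0],[-1,-0.036,0.144,0,0],[-1,-0.042,0.17,0,0],[-1,-0.048,0.192,0,0],[-1,-0.051,0.206,0,0],[-1,-0.053,0.213,0,0],[-1,-0.053,0.2135,0,0],[-1,-0.053,0.2135,0,0]]';python3 -m pendant '[[-1,0,0,0,0],[-1,0,0,0,0],[-1,0,0,0,0]]'; python3 -c "
from h import *
go(.5484,-.1194,.14)
d=manip.snapshot('wrist'); cv2.imwrite('pics/w20.png',cv2.resize(d['image'][150:380,220:430],None,fx=3.6,fy=2.6))
e=manip.snapshot('scene'); cv2.imwrite('pics/s20.png',cv2.resize(e['image'][140:280,290:420],None,fx=5,fy=4.2,interpolation=cv2.INTER_CUBIC))
s=manip.read_state();p=s['eef_pos'];R=s['orientation']
t=p+R[:,2]*.051; print('tip',t)
print('scene zoom tip/ring', ((proj(e,[t,(.5484,-.1194,.0677)])-[290,140]+.5)*[5,4.2]).round(1))
print('wrist ring',((proj(d,[t,(.5484,-.1194,.0677)])-[220,150]+.5)*[3.6,2.6]).round(1))
"
```

```text
clock: 17.97
eef_pos: [0.5482, -0.12, 0.1603]
orientation: [[-0.996, 0.09, -0.001], [0.09, 0.996, -0.0], [0.001, -0.0, -1.0]]
ft_force: [0.4, -0.7, -1.3]
finger_gap: 0.0209
clock: 18.22
eef_pos: [0.548, -0.1215, 0.1606]
orientation: [[-0.996, 0.093, -0.0], [0.093, 0.996, -0.001], [0.0, -0.001, -1.0]]
ft_force: [-0.1, -0.4, -0.8]
finger_gap: 0.021
shift [-0.0002  0.0022  0.0206] yaw 0 t 18.2167 pos [ 0.548  -0.1215  0.1606] F [-0.13 -0.35 -0.84] gap 0.021 tilt [-2.e-04 -5.e-04 -1.e+00]
tip [ 0.54826952 -0.12105778  0.10965922]
scene zoom tip/ring [[354.8 256.6]
 [349.5 319.1]]
wrist ring [[377.6 137.4]
 [384.   98.7]]
```

View pics/w20.png

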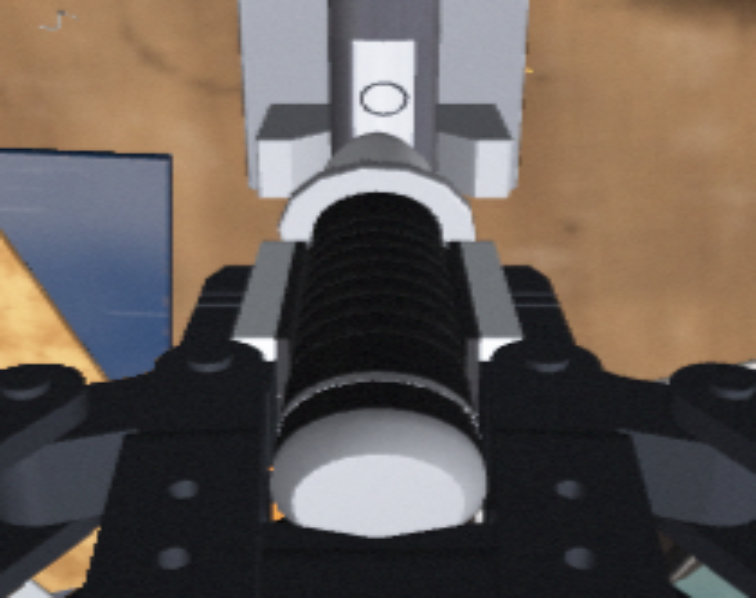

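View pics/s20.png

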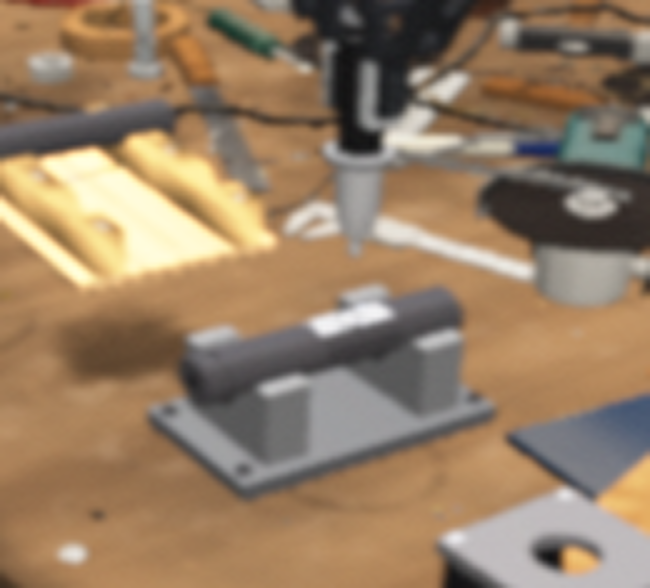

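Ring at (384,98) in the wrist zoom, exactly as predicted. The scene view agrees. Lowering to about 7 mm above.

```bash
python3 -m pendant '[[-1,0,0.0018,0.008,0],[-1,0,0.0018,0.017,0],[-1,0,0.0018,0.025,0],[-1,0,0.0018,0.031,0],[-1,0,0.0018,0.034,0],[-1,0,0.0018,0.034,0],[-1,0,0.0018,0.034,0]]';python3 -m pendant '[[-1,0,0,0,0],[-1,0,0,0,0],[-1,0,0,0,0]]'; python3 -c "
from h import *
go(.5484,-.1194,.1187)
e=manip.snapshot('scene'); cv2.imwrite('pics/s21.png',cv2.resize(e['image'][160:240,320:400],None,fx=7,fy=7,interpolation=cv2.INTER_CUBIC))
d=manip.snapshot('wrist'); cv2.imwrite('pics/w21.png',cv2.resize(d['image'][150:270,260:390],None,fx=6,fy=5,interpolation=cv2.INTER_CUBIC))
s=manip.read_state();p=s['eef_pos'];R=s['orientation']
t=p+R[:,2]*.051; print('tip',t)
print('scene zoom tip/ring', ((proj(e,[t,(.5484,-.1194,.0677)])-[320,160]+.5)*7).round(1))
print('wrist ring',((proj(d,[t,(.5484,-.1194,.0677)])-[260,150]+.5)*[6,5]).round(1))
"
```

```text
clock: 18.9
eef_pos: [0.5486, -0.1183, 0.1263]
orientation: [[-0.996, 0.091, -0.001], [0.091, 0.996, 0.0], [0.001, -0.0, -1.0]]
ft_force: [-0.1, 0.2, -0.9]
finger_gap: 0.0206
clock: 19.15
eef_pos: [0.549, -0.1183, 0.127]
orientation: [[-0.996, 0.091, 0.001], [0.091, 0.996, -0.0], [-0.001, -0.0, -1.0]]
ft_force: [-0.4, 1.0, -1.6]
finger_gap: 0.0209
shift [ 0.0005 -0.0011  0.0083] yaw 0 t 19.15 pos [ 0.549  -0.1183  0.127 ] F [-0.41  1.04 -1.6 ] gap 0.0209 tilt [ 8.e-04 -1.e-04 -1.e+00]
tip [ 0.54894006 -0.11829225  0.07592734]
scene zoom tip/ring [[279.2 369.6]
 [279.3 391.8]]
wrist ring [[385.4 262.4]
 [377.4 243.6]]
```

View pics/s21.png

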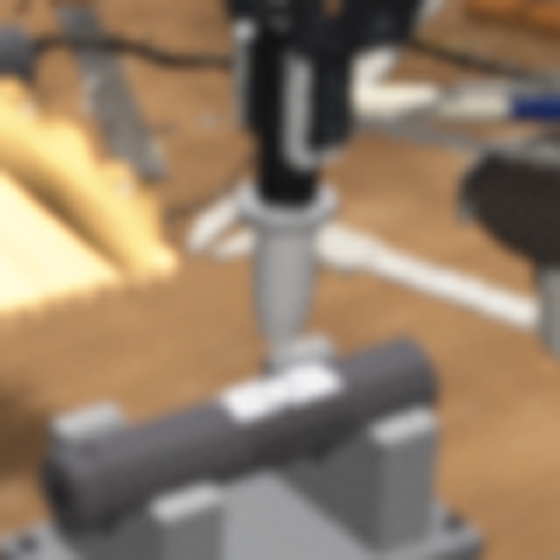

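View pics/w21.png

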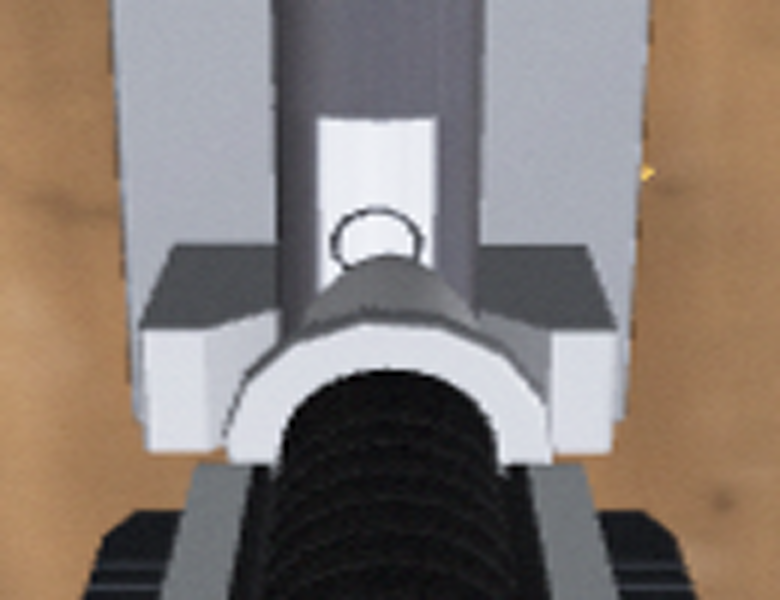

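Nose at col 385 against ring at 377, so about 1 mm of correction. Now lowering gently.

```bash
python3 -m pendant '[[-1,0.0003,-0.0011,0.001,0],[-1,0.0003,-0.0011,0.0025,0],[-1,0.0003,-0.0011,0.0045,0],[-1,0.0003,-0.0011,0.006,0],[-1,0.0003,-0.0011,0.0075,0],[-1,0.0003,-0.0011,0.009,0],[-1,0.0003,-0.0011,0.01,0],[-1,0.0003,-0.0011,0.011,0],[-1,0.0003,-0.0011,0.0115,0],[-1,0.0003,-0.0011,0.0115,0],[-1,0.0003,-0.0011,0.0115,0]]'; python3 -c "
from h import *
go(.5484,-.1194,.1127)"
```

```text
clock: 20.17
eef_pos: [0.5484, -0.1193, 0.1153]
orientation: [[-0.996, 0.091, 0.0], [0.091, 0.996, 0.0], [-0.0, 0.0, -1.0]]
ft_force: [-0.2, -0.6, 2.7]
finger_gap: 0.0206
shift [-0.     -0.0001  0.0026] yaw 0 t 20.1667 pos [ 0.5484 -0.1193  0.1153] F [-0.23 -0.6   2.72] gap 0.0206 tilt [ 2.e-04  0.e+00 -1.e+00]
```

Spring force is about 2.7+1.3 = 4 N, or roughly 3.5–4 mm in. Pressing 2 mm more.

```bash
python3 -m pendant '[[-1,0,0,0.0007,0],[-1,0,0,0.0014,0],[-1,0,0,0.002,0],[-1,0,0,0.002,0],[-1,0,0,0.002,0],[-1,0,0,0.002,0]]';python3 -m pendant '[[-1,0,0,0,0],[-1,0,0,0,0],[-1,0,0,0,0]]'; python3 -c "
from h import *
go(.5484,-.1194,.1127)
e=manip.snapshot('scene'); cv2.imwrite('pics/s22.png',cv2.resize(e['image'][150:260,300:420],None,fx=6,fy=5,interpolation=cv2.INTER_CUBIC))
d=manip.snapshot('wrist'); cv2.imwrite('pics/w22.png',d['image']);cv2.imwrite('pics/w22z.png',cv2.resize(d['image'][150:270,260:390],None,fx=6,fy=5,interpolation=cv2.INTER_CUBIC))
go(.5484,-.1194,.1127)
print(((proj(d,[(.5484,-.1194,.0677)])-[260,150]+.5)*[6,5]).round(1))"
```

```text
clock: 20.67
eef_pos: [0.5484, -0.1193, 0.1132]
orientation: [[-0.996, 0.091, 0.0], [0.091, 0.996, -0.0], [-0.0, -0.0, -1.0]]
ft_force: [-0.7, -0.1, 3.4]
finger_gap: 0.0209
clock: 20.92
eef_pos: [0.5484, -0.1193, 0.1132]
orientation: [[-0.996, 0.091, 0.0], [0.091, 0.996, -0.0], [-0.0, -0.0, -1.0]]
ft_force: [-0.6, 0.7, 2.7]
finger_gap: 0.0209
shift [-0.     -0.0001  0.0005] yaw 0 t 20.9167 pos [ 0.5484 -0.1193  0.1132] F [-0.59  0.66  2.66] gap 0.0209 tilt [ 2.e-04 -1.e-04 -1.e+00]
shift [-0.0001 -0.0001  0.0005] yaw 0 t 21.0167 pos [ 0.5483 -0.1193  0.1132] F [-0.43  0.34  2.27] gap 0.0206 tilt [ 1.e-04 -0.e+00 -1.e+00]
[[384.7 274.7]]
```

View pics/s22.png

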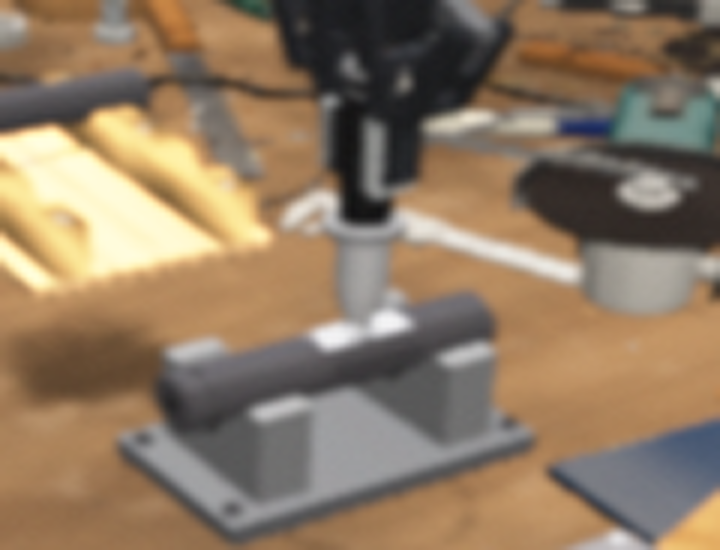

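View pics/w22z.png

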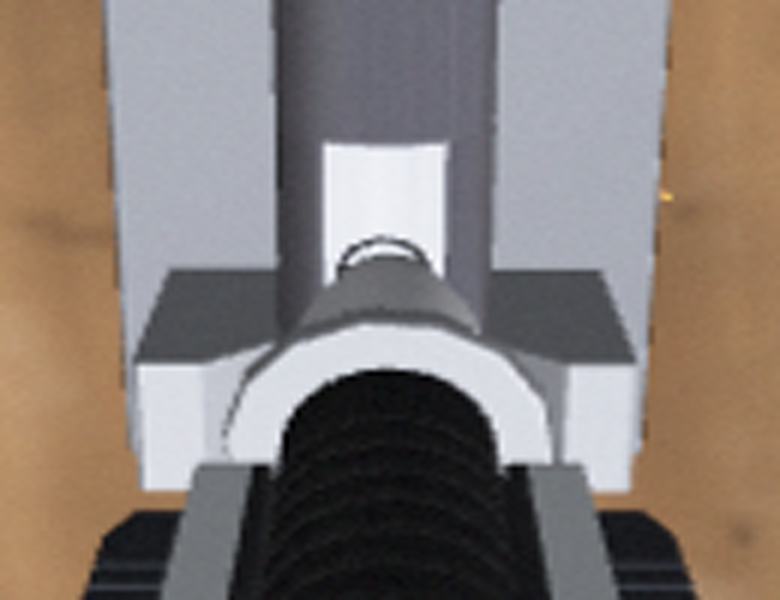

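View pics/w22.png

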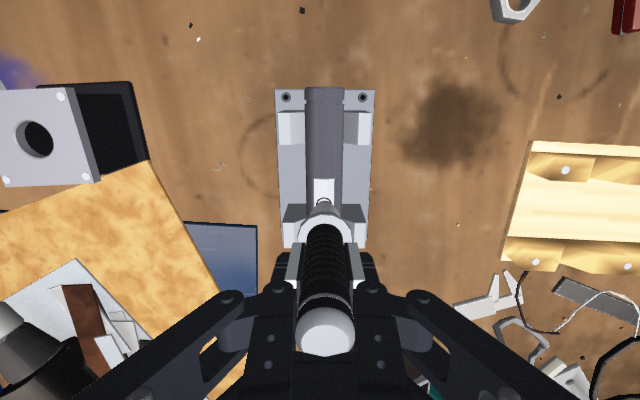

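```bash
for i in 1 2 3; do python3 -m pendant '[[-1,0,0,0,0],[-1,0,0,0,0]]' | egrep 'force|pos'; done; python3 -m pendant '[[-1,0,0,0.0004,0],[-1,0,0,0.0004,0],[-1,0,0,0.0004,0]]' | egrep 'force|pos'; for i in 1 2 3 4; do python3 -m pendant '[[-1,0,0,0,0],[-1,0,0,0,0]]' | egrep 'force|pos|gap'; done
```

```text
eef_pos: [0.5484, -0.1193, 0.1132]
ft_force: [-0.7, 0.9, 2.9]
eef_pos: [0.5484, -0.1193, 0.1131]
ft_force: [-0.4, -0.4, 4.0]
eef_pos: [0.5484, -0.1193, 0.1131]
ft_force: [0.2, -0.8, 2.9]
eef_pos: [0.5483, -0.1193, 0.1127]
ft_force: [0.4, 0.8, 3.6]
eef_pos: [0.5483, -0.1193, 0.1127]
ft_force: [-0.4, 1.0, 3.5]
finger_gap: 0.0202
eef_pos: [0.5483, -0.1193, 0.1127]
ft_force: [-0.7, -0.6, 3.8]
finger_gap: 0.0211
eef_pos: [0.5483, -0.1193, 0.1127]
ft_force: [-0.8, -0.1, 3.9]
finger_gap: 0.0206
eef_pos: [0.5483, -0.1193, 0.1127]
ft_force: [-0.2, 0.5, 3.7]
finger_gap: 0.0207
```

Force 3.7 N plus 1.3 N probe weight is 5 N, which is half way. The height (0.1127) also gives 6 mm. Handing in.

```bash
python3 -c "
from rig import manip
print(manip.sign_off())"
```

```text
the job is handed in; nothing more can be done
None
```

I laid the flat pin in both V-blocks with its flat up and let go of it. I then lifted the probe from its stand, pressed it on the ring and handed the job in while still holding it there. The hand-in gave no verdict, so the checks below are my own.

**Last checks:**
- **Pin:** it sits about centred in the Vs and carries the probe with the fingers well clear of it. Its flat appears level in the wrist image.
- **Probe position:** the tool is vertical to within 0.001 rad, and the probe looked upright in the scene view after the lift. It was held with the jaws 21 mm apart and showed no sign of slipping. The tip is within about 1 mm of the ring centre, judging from the wrist image and my computed ring position.
- **Press:** the wrist force of about 3.7 N plus about 1.3 N of probe weight gives about 5 N. The tool height separately gives about 6 mm in, half way. The force readings scatter by about 1 N.
- **Plain pin:** the images show it still in the rack; I did not measure its position at the end.

**One thing went wrong:** on my first grasp attempt the fingers closed on top of the pin and pressed it with about 12 N. The real fingertips sit 38–47 mm behind the reported TCP, depending on the opening, which disagrees with the tool description. I lifted off, confirmed the pin had not moved, and allowed for that offset from then on.

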